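# Scoop clean grinding balls and hold them level over the mill jar

### The job

Take the steel scoop by its handle and scoop at least four of the six clean ceramic grinding balls out of the drying pan in one load, without touching a ball with the fingers or spilling any onto the bench. Carry the loaded scoop to the open mill jar and finish still holding it level and still in the air, its bowl centred over the jar's mouth and a few centimetres clear of the rim, so that the balls can be counted before they are tipped in. Do not tip them in or let go, and leave the jar and the other things on the bench where they are.

Things in the scene. Friction and masses are not known exactly. Their poses are not given: they have to be found in the camera images.
- scoop: Sheet-steel bead scoop, about 0.3 kg, standing flat on the bench. Origin: centre of the flat underside; x points out over the lip, z up. Bowl: rear wall at x = -40 mm, lip at x = +42, 76 wide outside and 72 inside; side walls 28 high at the back, falling to 16 at x = +22 and to 1.5 at the lip. One rigid piece with its handle.
- scoop_lip (a point): Middle of the lip's lower edge, scoop (42, 0, 0) mm. The lip is under 1 thick; from it the floor rises to a sill 4.2 high at x = +29. Behind the sill, from x = +25 to the rear wall, the pocket floor is flat, 2 above the underside: balls there stay in while the scoop is level; balls still on the ramp before the sill roll in if the scoop is tipped back, lip up.
- scoop_grip (a point): Grip point in the middle of the scoop's handle, scoop (-10, 0, 78) mm. The handle is a straight black rubber-covered bar over the bowl, along the scoop's x axis: 78 mm long (x = -51 to +27), 14 wide, 28 tall (z = 64 to 92), held by one rod behind the rear wall (to x = -49); 36 or more free below it. Grip it firmly: in a light grip the loaded scoop sags.
- scoop_bowl (a point): Middle of the bowl, scoop (-8, 0, 11) mm.
- pan: Long aluminium drying pan, fixed. Origin: on the bench under its centre; x along its length, away from the robot, z up. Inside 88 mm wide (y = -44 to +44) and 232 long (x = -116 to +116); all walls upright. Rim 46 above the bench. The scoop fits between the long walls with 6 to spare each side.
- pan_floor (a point): Centre of the pan's floor, on its upper face, 8 mm above the bench. The balls start in the far half of the pan (centres at pan x = +5 to +90 mm); the near half is empty, room to set the scoop down with its lip at x = -20, pointing to the far end.
- jar: Open round steel mill jar, 84 mm outside diameter, 70 high, about 0.9 kg, standing loose on the bench. Origin: centre of its underside, z up. The jar and the scoop stand on either side of the pan, in either order.
- jar_mouth (a point): Centre of the jar's mouth, at rim height, 70 mm above the bench; the mouth is 72 wide.
- jar_lid: The jar's steel lid, 86 mm diameter, 29 high with its black knob, lying loose on the bench near the robot; leave alone. Origin: centre of underside.
- vial_a: Capped glass vial, 22 mm diameter, 62 high, standing at the left behind the work; leave alone. Origin: centre of underside.
- vial_b: Capped glass vial, 22 mm diameter, 56 high, standing at the right behind the work; leave alone. Origin: centre of underside.
- dropper: Brown dropper bottle, 34 mm diameter, 102 high, standing at the right behind the work; leave alone. Origin: centre of underside.
- ball_1: White ceramic grinding ball, 18 mm diameter, 18 g, lying in the pan; it rolls freely. Origin: its centre.
- ball_2: White ceramic grinding ball, 18 mm diameter, 18 g, lying in the pan; it rolls freely. Origin: its centre.
- ball_3: White ceramic grinding ball, 18 mm diameter, 18 g, lying in the pan; it rolls freely. Origin: its centre.
- ball_4: White ceramic grinding ball, 18 mm diameter, 18 g, lying in the pan; it rolls freely. Origin: its centre.
- ball_5: White ceramic grinding ball, 18 mm diameter, 18 g, lying in the pan; it rolls freely. Origin: its centre.
- ball_6: White ceramic grinding ball, 18 mm diameter, 18 g, lying in the pan; it rolls freely. Origin: its centre.
Not all that is in view belongs to the job. What is shaped like the scoop but red is not meant.

How it is judged:
By the outcome, as a careful person would: the job done as asked, in the order asked, and still so for the second after the job is handed in, while the arm keeps its last pose, push and grip.
It also fails if it takes over 51 s, if anything falls off the work surface, if the arm or the gripper's body presses on something with over 40 N, if the wrist force passes 120 N, or if a joint passes its speed limit or range.

### The arm

A 6-joint arm with a two-finger parallel gripper is mounted at the origin on a cart in front of the work surface, level with it; the furniture and walls round the work are solid. World frame = base frame: x ahead of the robot, y to its left, z up, the work surface at z = 0. Lengths are in m, angles in rad, forces in N, time in s.
With the tool pointing down it reaches from about 0.35 to 0.975 m from the base axis. Payload 4.9 kg.
Tool frame: the origin (TCP) lies on the front face of the gripper's body, between the roots of the fingers; the fingertips stand 73 mm ahead of it and the grasp point (between the pads) lies 54 mm ahead of it; z points along the fingers, y is the line along which they close (so a half turn about z gives the same grasp; the last joint's range is limited). The gripper opens to 85 mm and grips with 20 to 120 N. Pads are 22 mm wide; open, the fingers measure 114 mm over their backs; the gripper's body (76 mm by 85 mm) begins 54 mm behind the grasp point. The pads swing forward as they close: fully open they stand 13 mm farther back than shut.
Start: joints at [1.052, 0.053, 1.613, -0, 1.476, -0.119], TCP at [0.243, 0.576, 0.304] pointing down, gripper open.
Joint ranges: [-3.01, 3.01], [-1.01, 2.22], [0.06, 2.58], [-1.02, 4.17], [0.09, 2.62], [-3.14, 3.14]. Speed limits (rad/s): [2.57, 2.57, 3.14, 3.14, 3.14, 3.14].

### API

Orientations are given as a rotation vector (axis times angle).
In Python, from station import status, imaging, order gives the robot as it stands.
- The arm moves only by the tool arm_command, never from a script. Its argument "increments" is a list of rows, each an object with "slide": the shift along the tool's x, y, z in m, a list of three; "spin": the turn about the tool's z in degrees; "gripper": the opening, from -1 (shut) to 1 (fully open). In form: [{"slide": [x, y, z], "spin": spin, "gripper": gripper}, ...]. A call has 1 to 8 rows; each row is the pose to reach, as a shift and turn from the pose commanded when the call began, along the tool's axes at that moment; what a row does not reach only later rows make up. A row lasts 1/12 s, in which the tool goes at most 41.7 mm and 7.16 degrees, less where a joint would pass 70% of its speed; a pose out of reach is approached as far as the arm can. A call with a gripper value outside its range is refused whole. The fingers move at their own pace and stop on an object; "newtons" is the grip in N (left out, the last holds). Time passes only in rows, so rows that repeat a pose let the fingers close. It gives the time, the measured TCP pose, the force, the opening and the grip force at its end, in the units of the state.
- status.get_obs(): the state, without advancing time (a new reading comes with each control period).
- imaging.get_image(name): name is "scene" or "top" or "wrist"; returns a dict with "frame" (480x640x3 uint8, red, green, blue), "vfov" (degrees; the focal length in pixels is half the picture's height over the tangent of half this angle, whatever the lens; pixels are square), "cx", "cy" (the principal point, pixels), "view" (4x4, takes a point from world to camera coordinates); the wrist camera has in their place "mount" (4x4, takes a point from camera to tool coordinates, whose origin is the TCP and whose axes are the flange's). Camera axes: x right, y up, looking along -z (the intrinsics and any distortion apply to the point x, -y, -z); pixel columns grow to the right and rows downward; lengths in m; the calibration is good to about 2 mm. A picture is of the moment at which its call begins: read the wrist's pose just before it. There is no depth.
- order.finish_job(): hands the job in; it is judged then, once.
The state is a dict: "t": time; "q": joint angles; "dq": joint speeds; "effort": joint torques, N m; "tool_pos": TCP position; "tool_rot": TCP orientation; "contact_force": force on the tool from outside, world axes, zero at the start; "wrist_torque": the same for the moment, N m; "opening": finger opening in m; "grip_force": force on a finger pad.
Only numpy, scipy, OpenCV 4.12 (cv2) and the standard library are available. Lean on these libraries where they do the work, as an engineer would, in place of code of your own. Each camera call takes 0.05 s, during which the arm holds its last target. There are 200 camera calls.

## Working session

There is one attempt and no reset: what is moved stays moved. The work goes in short steps, Python scripts to look and compute and a tool call to move; the robot and the scene stay as the last step left them, time stands still between calls to the robot, and variables do not carry over. Pictures are saved under pics/ and viewed, at most 10 in all, crops included, and the job is handed in when it is done.

Besides the shell and the picture viewer there is one more tool, called after "Call:" by a JSON object that holds its "fn" and its "kwargs". arm_command: Moves the arm, as the interface text tells. Its arguments: {"type":"object","properties":{"increments":{"type":"array","items":{"type":"object","properties":{"slide":{"type":"array","items":{"type":"number"}},"spin":{"type":"number"},"gripper":{"type":"number"}}}},"newtons":{"type":"number"}},"required":["increments"]}

```bash
mkdir -p pics; ls; python3 - <<'E'
from station import status, imaging
import cv2,numpy as np,pickle
o=status.get_obs();print(o)
d={}
for n in("scene","top","wrist"):
    im=imaging.get_image(n);d[n]=im
    print(n,{k:v for k,v in im.items() if k!="frame"})
    cv2.imwrite(f"pics/{n}0.png",im["frame"][...,::-1])
pickle.dump(d,open("d0.pkl","wb"))
E
```

```text
pics
{'t': 0.0, 'q': array([ 1.05198728e+00,  5.33519212e-02,  1.61429559e+00,  4.32248161e-06,
        1.47598684e+00, -1.19024654e-01]), 'dq': array([ 0.00023702, -0.0012886 ,  0.00146758,  0.00119087,  0.00207231,
        0.00074456]), 'effort': array([-3.79379399e-04, -3.93690491e+01, -3.70174956e+01, -6.42017562e-05,
        7.05795974e-03, -7.86614976e-06]), 'tool_pos': array([0.24303924, 0.57529663, 0.30266498]), 'tool_rot': array([-6.23678600e-01, -3.07840425e+00,  3.04262123e-03]), 'contact_force': array([-0.80471621, -0.25980087,  0.58236149]), 'wrist_torque': array([0.0138026 , 0.03618391, 0.0034491 ]), 'grip_force': 0.0, 'opening': 0.08534534859768093}
scene {'vfov': 46.27006231601819, 'cx': 318.602787505315, 'cy': 239.53674971297116, 'view': array([[ 0.89346184, -0.44872871, -0.01919602, -0.43887884],
       [ 0.24480572,  0.45070838,  0.8584475 , -0.18561995],
       [-0.37655823, -0.77168938,  0.51254209, -0.94009089],
       [ 0.        ,  0.        ,  0.        ,  1.        ]])}
top {'vfov': 49.61530674275356, 'cx': 315.8811060778302, 'cy': 243.37872175391308, 'view': array([[ 2.62309057e-02, -9.99651688e-01, -2.90541151e-03,
         9.01713522e-04],
       [ 9.76082793e-01,  2.49847895e-02,  2.15958656e-01,
        -5.31322810e-01],
       [-2.15810844e-01, -8.50071333e-03,  9.76398186e-01,
        -1.30995031e+00],
       [ 0.00000000e+00,  0.00000000e+00,  0.00000000e+00,
         1.00000000e+00]])}
wrist {'vfov': 67.17998429253377, 'cx': 315.86950024725684, 'cy': 230.91545081678348, 'mount': array([[-1.39848130e-04,  9.58879892e-01,  2.83812145e-01,
         7.22430181e-02],
       [ 9.99999916e-01,  2.43801091e-04, -3.30950763e-04,
         2.80709859e-04],
       [-3.86535742e-04,  2.83812075e-01, -9.58879845e-01,
        -7.02229330e-02],
       [ 0.00000000e+00,  0.00000000e+00,  0.00000000e+00,
         1.00000000e+00]])}
```

View pics/top0.png

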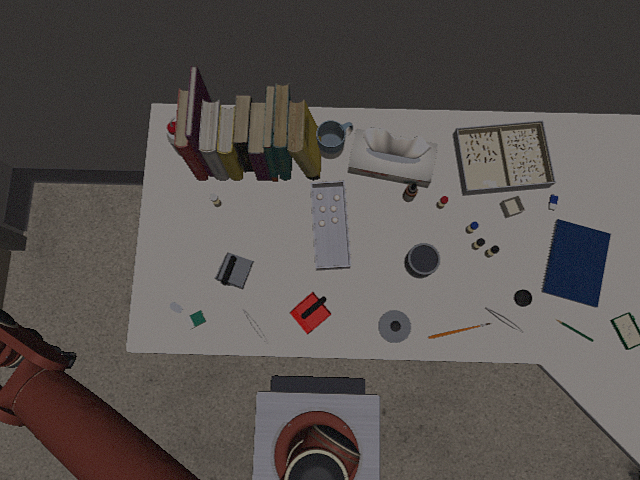

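View pics/scene0.png

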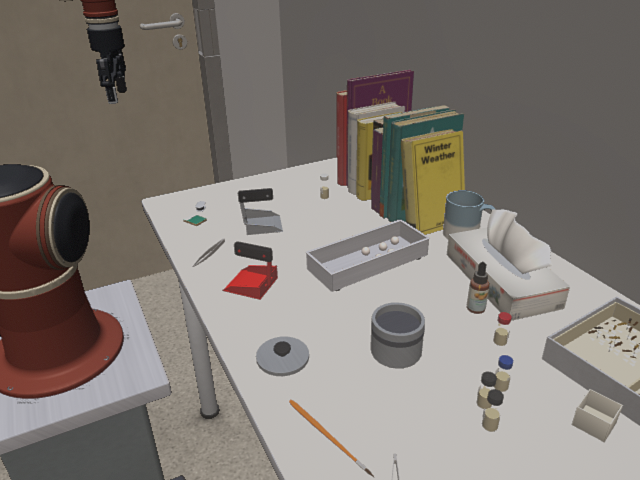

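The top view shows the scoop at about (236,270) with its black handle at about (228,268). The pan runs from (330,270) at the near end to (328,183) at the far end, with the balls at about (320-337,197-223). The jar is at (423,260), the lid at (395,326), and the red decoy scoop at (311,312). The scene view agrees with this layout.

```bash
cat > h.py <<'E'
import numpy as np,cv2,pickle
from scipy.spatial.transform import Rotation as R
def cam(im,o=None):
    """K f, cam->world 4x4"""
    f=240/np.tan(np.radians(im["vfov"]/2))
    if "view" in im: T=np.linalg.inv(im["view"])
    else:
        W=np.eye(4);W[:3,:3]=R.from_rotvec(o["tool_rot"]).as_matrix();W[:3,3]=o["tool_pos"];T=W@im["mount"]
    return f,T
def ray(im,uv,o=None):
    f,T=cam(im,o);uv=np.atleast_2d(uv).astype(float)
    d=np.c_[(uv[:,0]-im["cx"])/f,-(uv[:,1]-im["cy"])/f,-np.ones(len(uv))]@T[:3,:3].T
    return T[:3,3],d
def onz(im,uv,z,o=None):
    p,d=ray(im,uv,o);return p+d*((z-p[2])/d[:,2])[:,None]
def proj(im,P,o=None):
    f,T=cam(im,o);c=(np.atleast_2d(P)-T[:3,3])@T[:3,:3]
    return np.c_[im["cx"]+f*c[:,0]/-c[:,2],im["cy"]-f*c[:,1]/-c[:,2]]
E
python3 - <<'E'
from h import *
d=pickle.load(open("d0.pkl","rb"));t=d["top"];g=t["frame"]
hsv=cv2.cvtColor(g,cv2.COLOR_RGB2HSV)
m=((hsv[...,2]<45)).astype(np.uint8);m[:245]=0;m[295:]=0;m[:,:210]=0;m[:,260:]=0
n,l,s,c=cv2.connectedComponentsWithStats(m)
k=1+s[1:,4].argmax();print(s[k],c[k])
r=cv2.minAreaRect(np.argwhere(l==k)[:,::-1].astype(np.float32));b=cv2.boxPoints(r);print(r)
P=onz(t,b,.092);print(P)
print("handle c",onz(t,c[k],.085))
print("jar",onz(t,[423.5,257],.07),"pan near corners",onz(t,[[315.5,268],[350,266]],.046),"far",onz(t,[[312,184],[344,182]],.046))
print("f",cam(t)[0])
a=cv2.resize(g[240:300,200:270],None,fx=8,fy=8,interpolation=cv2.INTER_CUBIC)
cv2.imwrite("pics/c1.png",a[...,::-1])
E
```

```text
[220 256  17  29 191] [228.34554974 270.63350785]
((227.90650939941406, 269.83380126953125), (9.745195388793945, 29.928918838500977), 15.64224624633789)
[[0.41505653 0.2559364  0.092     ]
 [0.48972209 0.24022836 0.092     ]
 [0.4835033  0.21582116 0.092     ]
 [0.40899858 0.23180449 0.092     ]]
handle c [[0.44820283 0.23599004 0.085     ]]
jar [[ 0.49944432 -0.2655106   0.07      ]] pan near corners [[ 0.46744158  0.01403702  0.046     ]
 [ 0.47511332 -0.07661779  0.046     ]] far [[ 0.69933074  0.02970839  0.046     ]
 [ 0.70726817 -0.05744791  0.046     ]]
f 519.2254297876652
```

View pics/c1.png

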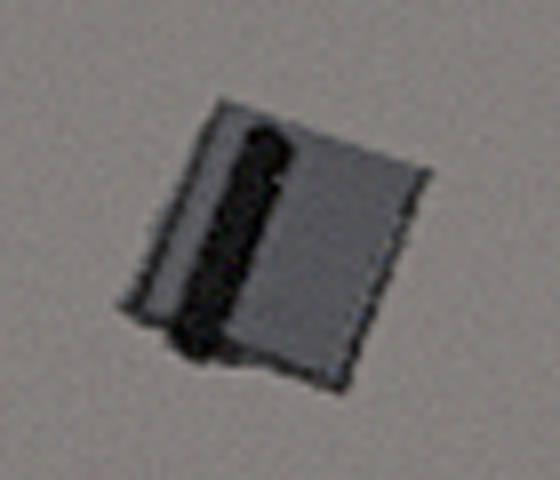

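The crop shows the scoop's lip pointing away from the robot. The dark rear wall and rod are at the bottom, around (200,350), and the handle runs from (200,340) to (265,140). That puts the handle centre near (0.448, 0.236) at a yaw of about -13°. I'll move above it and look with the wrist camera.

Call:
{"fn": "arm_command", "kwargs": {"increments": [{"slide": [-0.02, -0.015, 0], "spin": 0, "gripper": 1}, {"slide": [-0.05, -0.036, 0], "spin": 0, "gripper": 1}, {"slide": [-0.083, -0.06, 0], "spin": 0, "gripper": 1}, {"slide": [-0.116, -0.084, 0], "spin": 0, "gripper": 1}, {"slide": [-0.149, -0.108, 0], "spin": 0, "gripper": 1}, {"slide": [-0.182, -0.132, 0], "spin": 0, "gripper": 1}, {"slide": [-0.21, -0.155, 0], "spin": 0, "gripper": 1}, {"slide": [-0.24, -0.175, 0], "spin": 0, "gripper": 1}]}}

```text
t: 0.82
tool_pos: [0.3964, 0.3191, 0.3036]
tool_rot: [-0.624, -3.079, 0.0]
contact_force: [1.2, -0.3, 1.4]
opening: 0.085
grip_force: 0.0
```

Call:
{"fn": "arm_command", "kwargs": {"increments": [{"slide": [-0.03, -0.02, 0], "spin": -5, "gripper": 1}, {"slide": [-0.06, -0.042, 0], "spin": -10, "gripper": 1}, {"slide": [-0.08, -0.058, 0], "spin": -10, "gripper": 1}, {"slide": [-0.081, -0.058, 0], "spin": -10, "gripper": 1}, {"slide": [-0.081, -0.058, 0], "spin": -10, "gripper": 1}]}}

```text
t: 1.23
tool_pos: [0.4487, 0.2351, 0.3036]
tool_rot: [-0.358, -3.12, -0.0]
contact_force: [0.2, -0.7, 0.3]
opening: 0.0853
grip_force: 0.0
```

```bash
python3 - <<'E'
from h import *
from station import status, imaging
o=status.get_obs();w=imaging.get_image("wrist");pickle.dump((o,w),open("w1.pkl","wb"))
print(o["t"],o["tool_pos"],R.from_rotvec(o["tool_rot"]).as_matrix().round(4),o["q"])
cv2.imwrite("pics/w1.png",w["frame"][...,::-1])
E
```

```text
1.2333 [0.44868182 0.23508936 0.30357364] [[-9.740e-01  2.264e-01 -7.000e-04]
 [ 2.264e-01  9.740e-01  1.000e-04]
 [ 7.000e-04 -0.000e+00 -1.000e+00]] [ 3.35470904e-01 -2.35731892e-01  1.88319765e+00  3.49564294e-04
  1.49473405e+00 -1.00700519e+00]
```

View pics/w1.png

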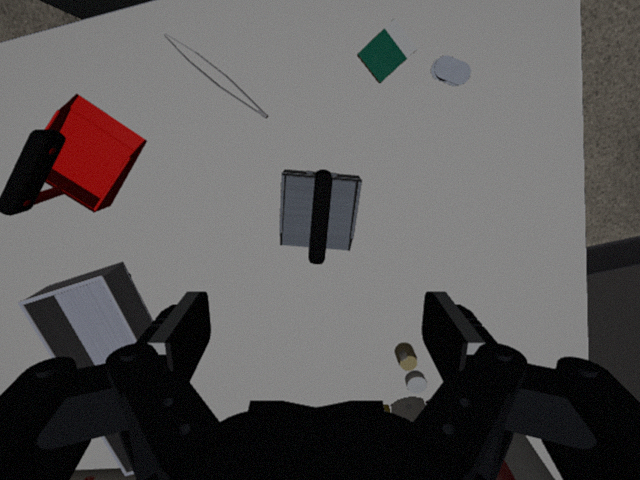

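The wrist view shows the handle from (322,172) to (317,262), with the rear wall at the top at row 172 and the lip at the bottom at row 248. I'll fit the handle and the bowl corners.

```bash
cat >> h.py <<'E'
def handle(w,o,box):
    x0,x1,y0,y1=box;g=w["frame"].max(2);m=np.zeros(g.shape,np.uint8);m[y0:y1,x0:x1]=g[y0:y1,x0:x1]<35
    m=cv2.morphologyEx(m,cv2.MORPH_OPEN,np.ones((7,7)))
    n,l,s,c=cv2.connectedComponentsWithStats(m);k=1+s[1:,4].argmax()
    r=cv2.minAreaRect(np.argwhere(l==k)[:,::-1].astype(np.float32));b=cv2.boxPoints(r)
    b=b[np.argsort(b[:,1])];return b[:2].mean(0),b[2:].mean(0),r
E
python3 - <<'E'
from h import *
o,w=pickle.load(open("w1.pkl","rb"))
a,b,r=handle(w,o,(270,380,150,290));print(a,b,r)
P=onz(w,[a,b],.092,o);print("top plane",P,np.linalg.norm(P[1]-P[0]))
# corners of bowl: rear top z .028; lip z 0
C=onz(w,[[282,171],[361,177]],.028,o);L=onz(w,[[281,245],[350,250]],.001,o)
print(C,np.linalg.norm(C[0]-C[1]));print(L,np.linalg.norm(L[0]-L[1]))
u=L.mean(0)-C.mean(0);print("len",np.linalg.norm(u[:2]),"yaw",np.degrees(np.arctan2(u[1],u[0])))
E
```

```text
[323.74084 170.73929] [316.4054  262.43243] ((320.0731201171875, 216.5858612060547), (17.065479278564453, 91.98612976074219), 4.573921203613281)
top plane [[0.413572   0.24990374 0.092     ]
 [0.48638083 0.22716743 0.092     ]] 0.07627624502312554
[[0.41278518 0.21076009 0.028     ]
 [0.43540877 0.2828671  0.028     ]] 0.07557279588983978
[[0.49270799 0.18630032 0.001     ]
 [0.51537302 0.25828695 0.001     ]] 0.07547038658320179
len 0.08361935380165458 yaw -17.051614645081855
```

Call:
{"fn": "arm_command", "kwargs": {"increments": [{"slide": [-0.0035, 0.004, 0.02], "spin": 4, "gripper": 1}, {"slide": [-0.0035, 0.004, 0.05], "spin": 4, "gripper": 1}, {"slide": [-0.0035, 0.004, 0.08], "spin": 4, "gripper": 1}, {"slide": [-0.0035, 0.004, 0.11], "spin": 4, "gripper": 1}, {"slide": [-0.0035, 0.004, 0.14], "spin": 4, "gripper": 1}, {"slide": [-0.0035, 0.004, 0.16], "spin": 4, "gripper": 1}, {"slide": [-0.0035, 0.004, 0.1735], "spin": 4, "gripper": 1}, {"slide": [-0.0035, 0.004, 0.1735], "spin": 4, "gripper": 1}]}}

```text
t: 1.95
tool_pos: [0.4494, 0.2397, 0.1263]
tool_rot: [-0.457, -3.101, 0.005]
contact_force: [-0.9, -0.2, -0.7]
opening: 0.085
grip_force: 0.0
```

Call:
{"fn": "arm_command", "kwargs": {"increments": [{"slide": [0, 0, 0], "spin": 0, "gripper": -1}, {"slide": [0, 0, 0], "spin": 0, "gripper": -1}, {"slide": [0, 0, 0], "spin": 0, "gripper": -1}, {"slide": [0, 0, 0], "spin": 0, "gripper": -1}, {"slide": [0, 0, 0], "spin": 0, "gripper": -1}, {"slide": [0, 0, 0], "spin": 0, "gripper": -1}, {"slide": [0, 0, 0], "spin": 0, "gripper": -1}, {"slide": [0, 0, 0], "spin": 0, "gripper": -1}], "newtons": 110}}

```text
t: 2.62
tool_pos: [0.4533, 0.2395, 0.1315]
tool_rot: [0.462, 3.106, 0.002]
contact_force: [-0.3, -0.4, 4.8]
opening: 0.0123
grip_force: 107.9
```

```bash
python3 - <<'E'
from h import *
from station import status
o=status.get_obs()
print(o["t"],o["tool_pos"],o["opening"],o["grip_force"],o["contact_force"])
d=pickle.load(open("d0.pkl","rb"));t=d["top"];g=t["frame"]
# pan rim + balls in top view
b=cv2.GaussianBlur(g.max(2),(3,3),0)
m=(b>150).astype(np.uint8)*0
sub=cv2.cvtColor(g,cv2.COLOR_RGB2GRAY)
m=np.zeros(sub.shape,np.uint8);m[186:235,314:345]=sub[186:235,314:345]>135
n,l,s,c=cv2.connectedComponentsWithStats(m);print(s[1:,4],c[1:].round(1))
print(onz(t,c[1:],.017+.004).round(4))
cv2.imwrite("pics/c2.png",cv2.resize(g[172:278,290:370],None,fx=6,fy=5.6,interpolation=cv2.INTER_CUBIC)[...,::-1])
E
```

```text
2.6167 [0.45331361 0.23947577 0.13154102] 0.012325570669829403 107.85820484161377 [-0.27061898 -0.37129079  4.80826751]
[10  7  8  9  9 10] [[319.8 196. ]
 [336.9 196.9]
 [322.6 208.4]
 [333.  208. ]
 [334.7 219.1]
 [321.4 222.6]]
[[ 0.6736  0.0077  0.021 ]
 [ 0.6724 -0.0395  0.021 ]
 [ 0.6383 -0.001   0.021 ]
 [ 0.6401 -0.0294  0.021 ]
 [ 0.6086 -0.0346  0.021 ]
 [ 0.5978  0.0014  0.021 ]]
```

View pics/c2.png

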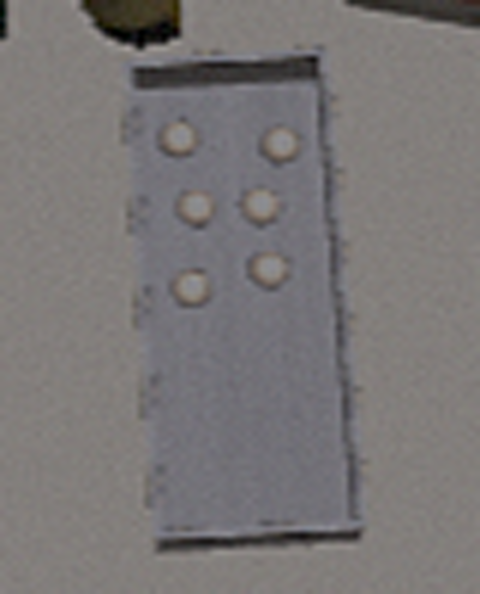

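The crop shows the pan rim corners at about (133,66), (320,55), (157,545) and (360,535), with the six balls in three rows in the far half. The scoop is gripped at 108 N. I'll lift it and carry it above the near half of the pan.

Call:
{"fn": "arm_command", "kwargs": {"increments": [{"slide": [0, 0, -0.01], "spin": 0, "gripper": -1}, {"slide": [0, 0, -0.03], "spin": 0, "gripper": -1}, {"slide": [0, 0, -0.06], "spin": 0, "gripper": -1}, {"slide": [0, 0, -0.09], "spin": 0, "gripper": -1}, {"slide": [-0.01, -0.018, -0.12], "spin": 0, "gripper": -1}, {"slide": [-0.025, -0.043, -0.14], "spin": -2, "gripper": -1}, {"slide": [-0.04, -0.07, -0.155], "spin": -5, "gripper": -1}, {"slide": [-0.055, -0.097, -0.16], "spin": -10, "gripper": -1}]}}

```text
t: 3.28
tool_pos: [0.4774, 0.1296, 0.2934]
tool_rot: [0.182, 3.133, 0.001]
contact_force: [1.6, 0.4, -2.7]
opening: 0.0122
grip_force: 108.0
```

```bash
python3 - <<'E'
from h import *
from station import status
o=status.get_obs();M=R.from_rotvec(o["tool_rot"]).as_matrix()
print(o["t"],o["tool_pos"],o["opening"],o["grip_force"],o["contact_force"],o["wrist_torque"],"slide",M.T@(np.array([.515,-.027,.30])-o["tool_pos"]),"toolx yaw",np.degrees(np.arctan2(M[1,0],M[0,0])))
E
```

```text
3.2833 [0.47741397 0.12958053 0.29335356] 0.012172774209084816 108.01460266113281 [ 1.61056224  0.41495191 -2.73329921] [-0.03248771 -0.10146599  0.03623452] slide [-0.05550726 -0.15116237 -0.00657489] toolx yaw 173.34333099438027
```

Call:
{"fn": "arm_command", "kwargs": {"increments": [{"slide": [-0.012, -0.033, 0], "spin": -4, "gripper": -1}, {"slide": [-0.024, -0.066, -0.003], "spin": -7, "gripper": -1}, {"slide": [-0.036, -0.098, -0.006], "spin": -10, "gripper": -1}, {"slide": [-0.045, -0.125, -0.006], "spin": -10.5, "gripper": -1}, {"slide": [-0.052, -0.142, -0.006], "spin": -10.5, "gripper": -1}, {"slide": [-0.0555, -0.151, -0.006], "spin": -10.5, "gripper": -1}, {"slide": [-0.0555, -0.151, -0.006], "spin": -10.5, "gripper": -1}, {"slide": [-0.0555, -0.151, -0.006], "spin": -10.5, "gripper": -1}]}}

```text
t: 3.95
tool_pos: [0.5134, -0.0257, 0.2956]
tool_rot: [0.098, -3.138, -0.002]
contact_force: [0.3, 0.2, -3.7]
opening: 0.0124
grip_force: 108.0
```

```bash
python3 - <<'E'
from h import *
from station import status, imaging
o=status.get_obs();w=imaging.get_image("wrist");t=imaging.get_image("top");s=imaging.get_image("scene");pickle.dump((o,w,t,s),open("w2.pkl","wb"))
M=R.from_rotvec(o["tool_rot"]).as_matrix()
print(o["t"],o["tool_pos"],np.degrees(np.arctan2(M[1,0],M[0,0])))
cv2.imwrite("pics/w2.png",w["frame"][...,::-1]);cv2.imwrite("pics/s2.png",s["frame"][...,::-1])
E
```

```text
3.95 [ 0.51341467 -0.02573213  0.29563437] -176.43690644317857
```

View pics/w2.png

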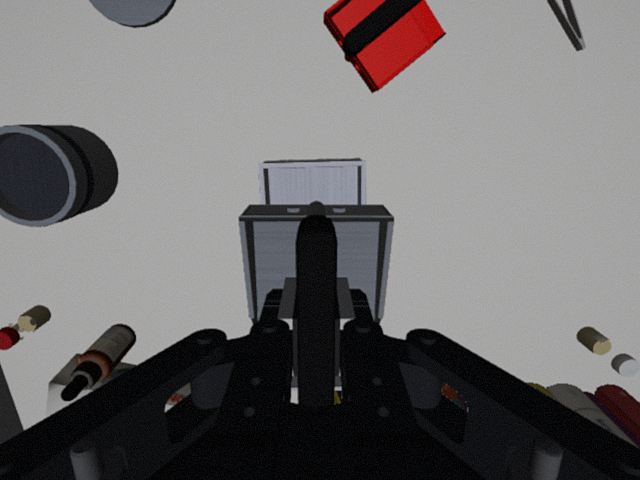

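The wrist view shows the near pan rim at (260,161)-(365,159), with its side walls running down to row 207. The scoop's rear wall is at (241,208)-(392,208) and the jar's mouth is at about (35,175). I'll work out the lateral alignment from these.

```bash
python3 - <<'E'
from h import *
o,w,t,s=pickle.load(open("w2.pkl","rb"))
g=cv2.cvtColor(w["frame"],cv2.COLOR_RGB2GRAY).astype(int)
for r in(175,185,198):print(r,"L",g[r,252:280].tolist(),"R",g[r,352:376].tolist())
for r in (225,245):print(r,"SL",g[r,234:262].tolist(),"SR",g[r,375:400].tolist())
for c in(290,315,340):print(c,g[150:172,c].tolist())
E
```

```text
175 L [169, 162, 171, 168, 168, 167, 146, 146, 155, 157, 154, 121, 60, 32, 37, 41, 107, 148, 156, 147, 153, 148, 148, 148, 147, 148, 147, 144] R [148, 147, 150, 154, 158, 110, 54, 40, 53, 126, 148, 153, 154, 153, 162, 167, 168, 168, 173, 165, 168, 167, 173, 166]
185 L [168, 166, 167, 170, 163, 167, 165, 163, 155, 158, 154, 155, 97, 39, 33, 34, 57, 128, 150, 151, 154, 154, 148, 147, 145, 147, 151, 145] R [148, 150, 150, 154, 161, 110, 57, 41, 47, 131, 155, 156, 150, 148, 163, 168, 167, 168, 164, 167, 168, 171, 165, 166]
198 L [168, 168, 165, 169, 170, 166, 173, 166, 163, 155, 152, 152, 151, 88, 33, 32, 39, 82, 129, 149, 152, 144, 149, 148, 148, 148, 152, 150] R [152, 149, 153, 148, 157, 112, 59, 38, 58, 122, 155, 158, 152, 144, 157, 164, 166, 166, 171, 164, 169, 164, 170, 167]
225 SL [169, 164, 167, 167, 144, 114, 102, 104, 98, 107, 88, 46, 22, 25, 29, 25, 31, 21, 26, 76, 95, 100, 104, 99, 97, 99, 100, 102] SR [103, 102, 100, 90, 59, 34, 28, 28, 37, 33, 29, 31, 66, 94, 106, 102, 100, 97, 122, 155, 168, 172, 169, 171, 168]
245 SL [168, 168, 162, 167, 168, 170, 171, 128, 98, 102, 100, 102, 82, 48, 29, 26, 29, 26, 23, 28, 73, 104, 103, 104, 98, 103, 104, 101] SR [101, 105, 93, 61, 32, 32, 32, 31, 28, 30, 74, 98, 101, 102, 101, 101, 148, 171, 169, 168, 167, 167, 166, 169, 165]
290 [168, 170, 166, 168, 169, 169, 170, 169, 169, 128, 73, 53, 96, 147, 158, 156, 153, 126, 129, 147, 145, 149]
315 [169, 164, 168, 166, 168, 166, 164, 171, 171, 118, 56, 63, 132, 159, 154, 153, 138, 148, 153, 151, 151, 153]
340 [170, 166, 168, 164, 164, 168, 169, 175, 141, 82, 54, 127, 164, 157, 153, 152, 123, 130, 148, 149, 144, 149]
```

```bash
python3 - <<'E'
from h import *
o,w,t,s=pickle.load(open("w2.pkl","rb"))
L=onz(w,[[263.5,175],[264.2,185],[265.1,198]],.046,o);Rr=onz(w,[[360.8,175],[360.7,185],[360.7,198]],.046,o)
print("width",np.linalg.norm(L-Rr,axis=1));mid=(L+Rr)/2;print(mid)
for a in(L,Rr,mid):
    u=a[2]-a[0];print("yaw",np.degrees(np.arctan2(u[1],u[0])))
N=onz(w,[[290,162.3],[315,161.7],[340,161]],.046,o);print("near inner/outer rim",N)
u=N[2]-N[0];print("near edge normal yaw",np.degrees(np.arctan2(u[1],u[0]))-90)
# top view pan
C=onz(t,[[312.2,183.8],[343.3,181.8]],.046);print("top far",C)
zb=o["tool_pos"][2]-.1315
S=onz(w,[[241,208],[392.5,208]],zb+.028,o);M=R.from_rotvec(o["tool_rot"]).as_matrix()
print("scoop rear in tool",(S-o["tool_pos"])@M)
print("tool",o["tool_pos"])
E
```

```text
width [0.08589618 0.08585866 0.08593489]
[[ 0.48433475 -0.03011773  0.046     ]
 [ 0.49317339 -0.02932701  0.046     ]
 [ 0.50486984 -0.02822647  0.046     ]]
yaw 5.208641543099387
yaw 5.315451002283952
yaw 5.262058341851633
near inner/outer rim [[ 0.47448379 -0.05010414  0.046     ]
 [ 0.47261538 -0.0283256   0.046     ]
 [ 0.47066245 -0.00656978  0.046     ]]
near edge normal yaw 5.016424294143519
top far [[ 0.69991752  0.02917895  0.046     ]
 [ 0.7077941  -0.0555297   0.046     ]]
scoop rear in tool [[ 0.03242276 -0.03649598  0.10350861]
 [ 0.03238735  0.03808723  0.10360925]]
tool [ 0.51341467 -0.02573213  0.29563437]
```

Call:
{"fn": "arm_command", "kwargs": {"increments": [{"slide": [-0.006, -0.001, 0.01], "spin": -1, "gripper": -1}, {"slide": [-0.0125, -0.0025, 0.035], "spin": -1.4, "gripper": -1}, {"slide": [-0.0125, -0.0025, 0.06], "spin": -1.4, "gripper": -1}, {"slide": [-0.0125, -0.0025, 0.085], "spin": -1.4, "gripper": -1}, {"slide": [-0.0125, -0.0025, 0.1], "spin": -1.4, "gripper": -1}, {"slide": [-0.0125, -0.0025, 0.1], "spin": -1.4, "gripper": -1}, {"slide": [-0.0125, -0.0025, 0.1], "spin": -1.4, "gripper": -1}]}}

```text
t: 4.68
tool_pos: [0.526, -0.0271, 0.195]
tool_rot: [0.139, -3.136, -0.001]
contact_force: [-0.4, -0.8, -2.4]
opening: 0.0125
grip_force: 107.8
```

```bash
python3 - <<'E'
from h import *
from station import status, imaging
o=status.get_obs();w=imaging.get_image("wrist");t=imaging.get_image("top");s=imaging.get_image("scene");pickle.dump((o,w,t,s),open("w3.pkl","wb"))
M=R.from_rotvec(o["tool_rot"]).as_matrix()
print(o["t"],o["tool_pos"],np.degrees(np.arctan2(M[1,0],M[0,0])),o["contact_force"])
a=cv2.resize(w["frame"][100:400,120:520],None,fx=1.9,fy=1.9)
cv2.imwrite("pics/w3.png",a[...,::-1])
E
```

```text
4.6833 [ 0.52598696 -0.0270898   0.19497658] -174.92283231911074 [-0.43241038 -0.84626239 -2.44459807]
```

View pics/w3.png

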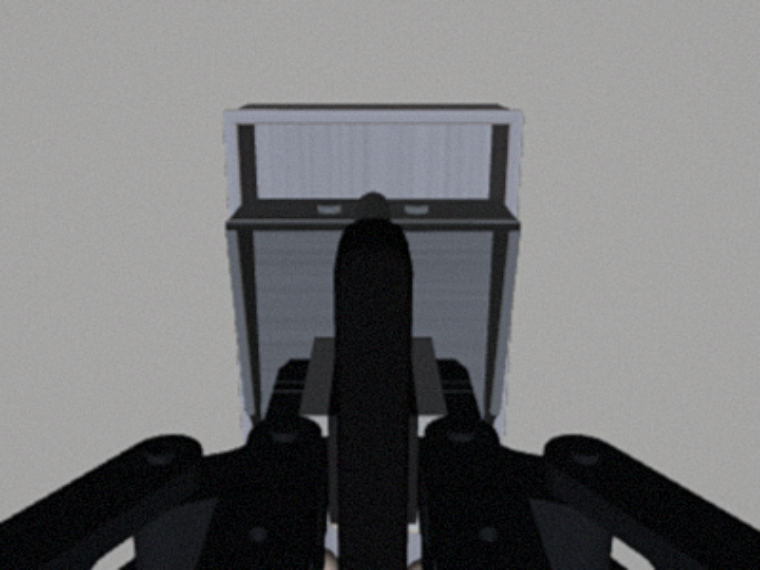

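The view shows the scoop's rear wall at crop columns 227-520, centred within the pan's inner walls at 239-509. The near rim's inner edge is at crop row 124. I'll check the length before going in.

```bash
python3 - <<'E'
from h import *
o,w,t,s=pickle.load(open("w3.pkl","rb"))
f=lambda p:np.array(p)/1.9+[120,100]
M=R.from_rotvec(o["tool_rot"]).as_matrix();T=lambda P:((P-o["tool_pos"])@M).round(4)
print("pan inner L,R",T(onz(w,f([[239,140],[240,195],[509,140],[507.5,195]]),.046,o)))
print("near inner",T(onz(w,f([[260,124],[480,124]]),.046,o)))
print("scoop rear",T(onz(w,f([[227,221],[520,221]]),o["tool_pos"][2]-.1035,o)))
C=onz(t,[[312.2,183.8],[343.3,181.8]],.046);print("far",T(C))
E
```

```text
pan inner L,R [[ 0.0432 -0.042   0.1491]
 [ 0.0254 -0.0427  0.149 ]
 [ 0.0432  0.0439  0.1491]
 [ 0.0254  0.0444  0.1491]]
near inner [[ 0.0483 -0.0351  0.1491]
 [ 0.0483  0.0345  0.1491]]
scoop rear [[ 0.0282 -0.0375  0.1035]
 [ 0.0282  0.0389  0.1036]]
far [[-0.1786  0.0405  0.1485]
 [-0.179  -0.0445  0.1485]]
```

Call:
{"fn": "arm_command", "kwargs": {"increments": [{"slide": [0, 0, 0.012], "spin": 0, "gripper": -1}, {"slide": [0, 0, 0.028], "spin": 0, "gripper": -1}, {"slide": [0, 0, 0.042], "spin": 0, "gripper": -1}, {"slide": [0, 0, 0.05], "spin": 0, "gripper": -1}, {"slide": [0, 0, 0.053], "spin": 0, "gripper": -1}, {"slide": [0, 0, 0.0545], "spin": 0, "gripper": -1}, {"slide": [0, 0, 0.0545], "spin": 0, "gripper": -1}]}}

```text
t: 5.42
tool_pos: [0.5269, -0.0279, 0.1423]
tool_rot: [-0.137, 3.138, -0.0]
contact_force: [-0.4, 0.2, -2.8]
opening: 0.0124
grip_force: 108.1
```

Call:
{"fn": "arm_command", "kwargs": {"increments": [{"slide": [0, 0, 0.0005], "spin": 0, "gripper": -1}, {"slide": [0, 0, 0.001], "spin": 0, "gripper": -1}, {"slide": [0, 0, 0.001], "spin": 0, "gripper": -1}]}}

```text
t: 5.67
tool_pos: [0.527, -0.0279, 0.1416]
tool_rot: [-0.137, 3.137, -0.001]
contact_force: [-1.1, 0.5, -2.5]
opening: 0.0126
grip_force: 108.1
```

Call:
{"fn": "arm_command", "kwargs": {"increments": [{"slide": [0, 0, 0.0007], "spin": 0, "gripper": -1}, {"slide": [0, 0, 0.0015], "spin": 0, "gripper": -1}, {"slide": [0, 0, 0.0015], "spin": 0, "gripper": -1}]}}

```text
t: 5.92
tool_pos: [0.5267, -0.0279, 0.1396]
tool_rot: [-0.137, 3.138, -0.0]
contact_force: [-0.2, 0.1, -2.6]
opening: 0.0125
grip_force: 108.4
```

Call:
{"fn": "arm_command", "kwargs": {"increments": [{"slide": [0, 0, 0.0005], "spin": 0, "gripper": -1}, {"slide": [0, 0, 0.001], "spin": 0, "gripper": -1}, {"slide": [0, 0, 0.001], "spin": 0, "gripper": -1}]}}

```text
t: 6.17
tool_pos: [0.5272, -0.028, 0.1395]
tool_rot: [-0.137, 3.137, -0.0]
contact_force: [-3.5, 0.1, 5.1]
opening: 0.0125
grip_force: 109.0
```

Contact with the pan floor is at TCP z of about 0.1396. Next is the fast scooping stroke, hovering just above the floor.

Call:
{"fn": "arm_command", "kwargs": {"increments": [{"slide": [-0.036, 0, -0.0008], "spin": 0, "gripper": -1}, {"slide": [-0.077, 0, -0.0008], "spin": 0, "gripper": -1}, {"slide": [-0.103, 0, -0.0008], "spin": 0, "gripper": -1}, {"slide": [-0.116, 0, -0.0008], "spin": 0, "gripper": -1}, {"slide": [-0.122, 0, -0.0008], "spin": 0, "gripper": -1}, {"slide": [-0.122, 0, -0.0005], "spin": 0, "gripper": -1}]}}

```text
t: 6.67
tool_pos: [0.6496, -0.0173, 0.1396]
tool_rot: [-0.137, 3.136, -0.0]
contact_force: [1.0, -0.7, 2.5]
opening: 0.0128
grip_force: 109.1
```

```bash
cat > look.py <<'E'
from h import *
from station import status, imaging
import sys
n=sys.argv[1]
o=status.get_obs();w=imaging.get_image("wrist");t=imaging.get_image("top");s=imaging.get_image("scene");pickle.dump((o,w,t,s),open(n+".pkl","wb"))
M=R.from_rotvec(o["tool_rot"]).as_matrix()
print(o["t"],o["tool_pos"],np.degrees(np.arctan2(M[1,0],M[0,0])),o["contact_force"])
x,y=proj(s,o["tool_pos"]-[0,0,.1])[0].astype(int);y=min(max(y,75),405);x=min(max(x,80),560)
X,Y=proj(t,o["tool_pos"]-[0,0,.1])[0].astype(int)
a=cv2.resize(s["frame"][y-75:y+75,x-80:x+80],(400,375),interpolation=cv2.INTER_CUBIC)
b=cv2.resize(t["frame"][Y-45:Y+45,X-48:X+48],(400,375),interpolation=cv2.INTER_CUBIC)
c=cv2.resize(w["frame"][110:335,200:440],(400,375),interpolation=cv2.INTER_CUBIC)
cv2.imwrite(f"pics/{n}.png",cv2.resize(np.hstack([a,c]),(800,375))[...,::-1]);cv2.imwrite(f"pics/{n}t.png",b[...,::-1])
E
python3 look.py w4
```

```text
6.6667 [ 0.64959736 -0.01725034  0.13956192] -174.99305679600815 [ 1.04114996 -0.72023613  2.45624384]
```

View pics/w4.png

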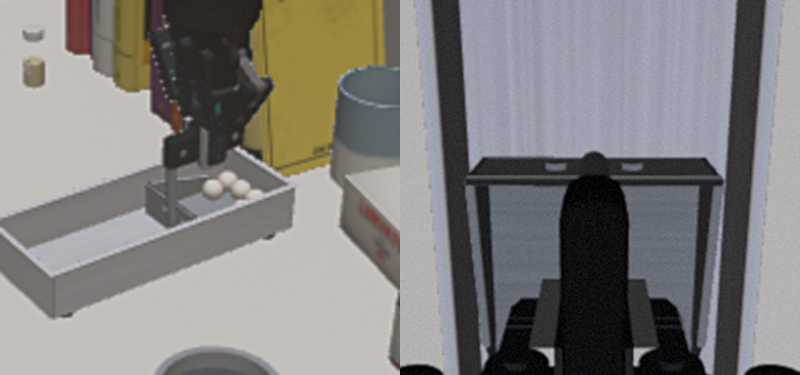

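The scene crop (left) shows at least four balls at the front of the bowl and the ramp, at about (213,187), (228,180), (240,190) and (255,195). The wrist crop shows no balls left behind the scoop. I'll let them settle and locate them numerically.

Call:
{"fn": "arm_command", "kwargs": {"increments": [{"slide": [0, 0, 0], "spin": 0, "gripper": -1}, {"slide": [0, 0, 0], "spin": 0, "gripper": -1}, {"slide": [0, 0, 0], "spin": 0, "gripper": -1}, {"slide": [0, 0, 0], "spin": 0, "gripper": -1}, {"slide": [0, 0, 0], "spin": 0, "gripper": -1}, {"slide": [0, 0, 0], "spin": 0, "gripper": -1}]}}

```text
t: 7.32
tool_pos: [0.6478, -0.0173, 0.1396]
tool_rot: [0.137, -3.138, 0.0]
contact_force: [-1.6, 1.0, 6.6]
opening: 0.0125
grip_force: 109.2
```

```bash
cat > balls.py <<'E'
from h import *
from station import status, imaging
import sys
# scoop frame: origin at tool (-0.0065,0.0008,0.1316), x = -tool x, y = tool y? (z down) -> y_scoop=+tool y
def toscoop(P,o):
    M=R.from_rotvec(o["tool_rot"]).as_matrix();q=(P-o["tool_pos"])@M
    return np.c_[-q[:,0]-.0065,q[:,1]-.0008,.1316-q[:,2]]*1000
def find(im,o,zc):
    g=im["frame"].astype(int)
    P=[[x,y,zc] for x in np.linspace(-.12,.14,9) for y in(-.05,.05)]
    M=R.from_rotvec(o["tool_rot"]).as_matrix()
    W=o["tool_pos"]+np.array([[-p[0]-.0065,p[1],.1316-p[2]+0] for p in P])@M.T
    hull=cv2.convexHull(proj(im,W).astype(np.float32)).astype(np.int32)
    roi=np.zeros(g.shape[:2],np.uint8);cv2.fillConvexPoly(roi,hull,1)
    warm=(g[...,0]-g[...,2]>8)&(g[...,0]>105)
    m=(warm*roi).astype(np.uint8);m=cv2.resize(m*255,None,fx=4,fy=4,interpolation=cv2.INTER_CUBIC);m=(m>127).astype(np.uint8)
    dt=cv2.distanceTransform(m,cv2.DIST_L2,5)
    pk=(dt==cv2.dilate(dt,np.ones((19,19))))&(dt>5)
    n,l,s,c=cv2.connectedComponentsWithStats(pk.astype(np.uint8))
    c=c[1:];r=[dt[int(v),int(u)]/4 for u,v in c]
    uv=(c+.5)/4-.5
    return uv,np.array(r),m.sum()/16
if __name__=="__main__":
    o=status.get_obs();print(o["t"],o["tool_pos"],o["contact_force"])
    for n in("scene","top"):
        im=imaging.get_image(n);pickle.dump((o,im),open(f"last_{n}.pkl","wb"))
        uv,r,a=find(im,o,.012)
        if len(uv):
            z=o["tool_pos"][2]-.1316+.0115
            print(n,"area",a);print(np.c_[uv,r,toscoop(onz(im,uv,z),o)[:,:2]].round(1))
E
python3 balls.py
```

```text
7.3167 [ 0.6477896  -0.01733425  0.13956332] [-1.60870947  0.99696959  6.64470633]
scene area 467.5625
[[426.5 224.5   5.2 122.6  34.1]
 [435.6 227.6   3.1 129.8  12.4]
 [428.6 230.1   3.2 109.9  12.5]
 [424.9 232.4   2.   96.7   9.6]
 [447.  232.5   1.9 135.8 -17.1]
 [446.9 236.    1.6 125.4 -28. ]
 [399.6 237.4   2.2  38.1  22.9]
 [403.4 237.5   2.2  44.4  18.1]
 [451.2 239.5   1.8 122.9 -43.8]
 [393.8 240.2   2.1  20.3  20.4]
 [408.9 240.9   2.6  45.2   0.9]]
```

```bash
python3 - <<'E'
from h import *
d=pickle.load(open("d0.pkl","rb"));t=d["top"];s=d["scene"]
# yellow book mask in both views
for n,im,box in(("top",t,(290,325,95,190)),("scene",s,(395,470,130,240))):
    hsv=cv2.cvtColor(im["frame"],cv2.COLOR_RGB2HSV)
    m=cv2.inRange(hsv,(20,110,50),(34,255,255));k=np.zeros_like(m);x0,x1,y0,y1=box;k[y0:y1,x0:x1]=m[y0:y1,x0:x1]
    c=max(cv2.findContours(k,0,2)[0],key=cv2.contourArea);h=cv2.approxPolyDP(c,3,True)[:,0]
    print(n,h.tolist());print("z0",onz(im,h,0).round(3)[:,:2].tolist())
# Far rim in top for reference
print(status:=None)
from station import status
print(status.get_obs()["q"].round(2))
E
```

```text
top [[305, 102], [301, 153], [309, 159], [306, 164], [304, 161], [305, 166], [310, 161], [319, 175], [317, 126]]
z0 [[0.967, 0.058], [0.807, 0.065], [0.79, 0.041], [0.774, 0.049], [0.783, 0.055], [0.768, 0.052], [0.784, 0.038], [0.742, 0.012], [0.892, 0.021]]
scene [[461, 131], [411, 143], [416, 227], [424, 233], [442, 229], [446, 194], [464, 189]]
z0 [[1.254, 0.502], [1.056, 0.494], [0.768, 0.058], [0.767, 0.027], [0.813, 0.023], [0.931, 0.161], [0.989, 0.162]]
None
[-0.14  0.25  1.68 -0.    1.21 -1.8 ]
```

Call:
{"fn": "arm_command", "kwargs": {"increments": [{"slide": [-0.003, 0, -0.0005], "spin": 0, "gripper": -1}, {"slide": [-0.006, 0, -0.0005], "spin": 0, "gripper": -1}, {"slide": [-0.008, 0, -0.0005], "spin": 0, "gripper": -1}, {"slide": [-0.008, 0, -0.0005], "spin": 0, "gripper": -1}, {"slide": [-0.008, 0, -0.0005], "spin": 0, "gripper": -1}]}}

```text
t: 7.83
tool_pos: [0.6546, -0.0167, 0.1399]
tool_rot: [0.137, -3.133, 0.0]
contact_force: [-9.2, -0.4, 10.5]
opening: 0.0124
grip_force: 110.0
```

```bash
sed -i 's/np.linspace(-.12,.14,9)/np.linspace(-.12,.05,9)/' balls.py; python3 balls.py; python3 - <<'E'
from h import *
o,t=pickle.load(open("last_top.pkl","rb"))
X,Y=proj(t,o["tool_pos"]+[.03,0,-.12])[0].astype(int);print(X,Y)
print(t["frame"][Y-14:Y+14:1,X-16:X+16].max(2))
E
```

```text
7.8333 [ 0.65460045 -0.01671009  0.13987713] [-9.24705185 -0.39743196 10.4907688 ]
scene area 139.6875
[[400.6 236.6   2.2  35.3  23.7]
 [403.4 236.6   2.2  40.2  20.5]
 [397.9 240.4   2.1  20.7  14.7]
 [397.  240.6   2.1  18.5  15. ]
 [408.8 240.8   2.7  38.7   0.9]]
328 192
[[ 22  11  22  35  65  88  72  42  19  51  74  92 101  97  99  99  96  99
  102 100 103 107 106  94  91  75  66  51  42  26  12  32]
 [ 30   8  37  43  65  49  62  61  37  35  33  72  86  86  89  99 100  94
   99  99 103  98 101 113 109  85  88  95  70  45  39  50]
 [115  51 111  82  42  80  75  65  61  27  21  24  23  68  87  89  92  95
   94  91  94  98  92  87  85  88  64  31  16  27  54  72]
 [154 162 141  77  28  45  82  70  68  65  41  32  32  29  15  29  25  59
   76  89  88  78  74  48  29  27  23  25  40  55  78  75]
 [149 129  64   2  29  48  65  90  70  69  68  38  35  24  34  31  35  33
   27  28  33  26  24  33  34  28  38  36  56  74  69  88]
 [154 101  22   8  22  36  36  55  91  72  57  62  54  39  38  32  20  37
   31  29  35  33  34  28  29  36  51  76  67  88 110  73]
 [ 89  58  38  32  26  30
[... 2201 characters left out ...]
6  60  78  74  75  68  73  70  73]
 [ 70  71  74  76  74  69  76  74  72  75  74  79  75  76  77  75  76  78
   73  78  72  75  67  88  76  66  69  70  68  67  66  67]
 [ 72  81  73  80  73  76  74  74  79  76  77  79  76  77  80  77  81  78
   71  75  71  74  71  70  65  80  82  70  67  71  59  60]
 [ 69  75  73  72  72  71  74  77  76  78  75  77  72  80  75  77  73  74
   72  73  70  72  71  69  67  70  93  89  66  64  63  58]
 [ 72  73  73  76  72  79  76  74  73  72  79  76  80  75  74  79  74  75
   76  76  73  70  69  70  73  72  64  75  83  75  63  38]
 [ 70  76  75  75  72  78  69  78  73  79  76  73  75  72  80  77  77  75
   71  70  72  74  71  71  68  65  68  68  73  84  72  48]]
```

Call:
{"fn": "arm_command", "kwargs": {"increments": [{"slide": [-0.002, 0, -0.0006], "spin": 0, "gripper": -1}, {"slide": [-0.004, 0, -0.0008], "spin": 0, "gripper": -1}, {"slide": [-0.004, 0, -0.0008], "spin": 0, "gripper": -1}, {"slide": [-0.004, 0, -0.0008], "spin": 0, "gripper": -1}]}}

```text
t: 8.27
tool_pos: [0.6563, -0.0166, 0.1406]
tool_rot: [0.137, -3.125, 0.001]
contact_force: [-18.5, -1.3, 17.4]
opening: 0.0129
grip_force: 111.1
```

```bash
python3 balls.py
```

```text
8.2667 [ 0.65627973 -0.01659529  0.14055165] [-18.52130043  -1.27534911  17.43445535]
scene area 141.4375
[[ 4.034e+02  2.365e+02  2.200e+00  3.900e+01  2.000e+01]
 [ 4.006e+02  2.366e+02  2.200e+00  3.380e+01  2.290e+01]
 [ 3.979e+02  2.404e+02  2.100e+00  1.920e+01  1.390e+01]
 [ 3.970e+02  2.406e+02  2.100e+00  1.710e+01  1.410e+01]
 [ 4.088e+02  2.408e+02  2.700e+00  3.720e+01 -1.000e-01]]
```

Call:
{"fn": "arm_command", "kwargs": {"increments": [{"slide": [0.003, 0, -0.001], "spin": 0, "gripper": -1}, {"slide": [0.004, 0, -0.001], "spin": 0, "gripper": -1}, {"slide": [0.004, 0, -0.001], "spin": 0, "gripper": 0}, {"slide": [0.004, 0, -0.001], "spin": 0, "gripper": 0}, {"slide": [0.004, 0, -0.001], "spin": 0, "gripper": 0}, {"slide": [0.004, 0, -0.001], "spin": 0, "gripper": 0}, {"slide": [0.004, 0, -0.001], "spin": 0, "gripper": 0}], "newtons": 60}}

```text
t: 8.95
tool_pos: [0.6564, -0.0165, 0.1413]
tool_rot: [-0.137, 3.138, 0.0]
contact_force: [-0.3, 0.2, 0.6]
opening: 0.0422
grip_force: 0.0
```

```bash
cat > tilt.py <<'E'
from h import *
from station import status, imaging
# handle rear end & rear wall seen by wrist, in tool frame
o=status.get_obs();w=imaging.get_image("wrist");pickle.dump((o,w),open("last_wrist.pkl","wb"))
print(o["t"],o["tool_pos"],o["opening"],o["grip_force"],o["contact_force"].round(1))
g=w["frame"].max(2).astype(int)
col=g[:,318];k=np.where(col[60:300]<40)[0];print("handle rear tip row",60+k[0] if len(k) else None)
for c in(262,375):print("c",c,g[150:260:4,c].tolist())
E
python3 tilt.py; python3 balls.py
```

```text
8.95 [ 0.65639951 -0.01646155  0.14126315] 0.04222681201616036 0.0 [-0.3  0.2  0.6]
handle rear tip row 196
c 262 [168, 168, 169, 165, 171, 169, 171, 163, 169, 173, 168, 167, 130, 41, 41, 86, 64, 115, 118, 112, 118, 113, 114, 123, 113, 120, 117, 120]
c 375 [177, 174, 174, 176, 179, 173, 172, 175, 172, 169, 177, 171, 146, 48, 43, 83, 67, 120, 121, 109, 117, 123, 119, 118, 124, 119, 118, 117]
9.0 [ 0.65631642 -0.0164852   0.14124993] [-0.06054877  0.16927942 -0.85872499]
scene area 149.4375
[[402.  237.    2.5  32.7  19.1]
 [396.  240.9   2.4  12.2  13.5]
 [408.8 240.8   2.7  34.7  -1. ]]
```

Call:
{"fn": "arm_command", "kwargs": {"increments": [{"slide": [-0.007, 0, 0.001], "spin": 0, "gripper": 0}, {"slide": [-0.015, 0, 0.001], "spin": 0, "gripper": 0}, {"slide": [-0.02, 0, 0.001], "spin": 0, "gripper": 0}, {"slide": [-0.02, 0, 0.001], "spin": 0, "gripper": 0}, {"slide": [-0.02, 0, 0.001], "spin": 0, "gripper": -1}, {"slide": [-0.02, 0, 0.001], "spin": 0, "gripper": -1}, {"slide": [-0.02, 0, 0.001], "spin": 0, "gripper": -1}, {"slide": [-0.02, 0, 0.001], "spin": 0, "gripper": -1}], "newtons": 20}}

```text
t: 9.77
tool_pos: [0.6759, -0.0148, 0.1401]
tool_rot: [-0.137, 3.139, 0.0]
contact_force: [0.3, 0.9, -1.8]
opening: 0.0135
grip_force: 22.0
```

Call:
{"fn": "arm_command", "kwargs": {"increments": [{"slide": [0, 0, 0], "spin": 0, "gripper": -1}, {"slide": [0.002, 0, -0.0015], "spin": 0, "gripper": -1}, {"slide": [0.0045, 0, -0.003], "spin": 0, "gripper": -1}, {"slide": [0.007, 0, -0.005], "spin": 0, "gripper": -1}, {"slide": [0.007, 0, -0.005], "spin": 0, "gripper": -1}], "newtons": 20}}

```text
t: 10.18
tool_pos: [0.668, -0.0154, 0.1447]
tool_rot: [0.137, -3.137, -0.0]
contact_force: [-0.9, -0.5, -4.8]
opening: 0.0139
grip_force: 21.4
```

```bash
python3 tilt.py; python3 balls.py
```

```text
10.1833 [ 0.66800029 -0.01539831  0.14473548] 0.01388972283279786 21.40845626592636 [-0.9 -0.5 -4.8]
handle rear tip row 154
c 262 [178, 179, 175, 182, 42, 95, 31, 117, 118, 124, 124, 116, 120, 121, 119, 128, 120, 123, 126, 123, 118, 120, 124, 129, 115, 119, 120, 124]
c 375 [184, 175, 180, 185, 41, 102, 33, 122, 125, 125, 124, 122, 121, 126, 127, 126, 129, 126, 121, 125, 125, 127, 124, 132, 120, 131, 129, 130]
10.2333 [ 0.6682911  -0.01536772  0.14477707] [-0.3930265 -0.0090154 -4.382546 ]
scene area 171.875
[[402.9 235.9   2.6  21.5  17.1]
 [393.5 240.    2.5  -5.5  14.7]
 [408.6 240.1   2.8  20.4  -3.3]]
```

```bash
cat > tl.py <<'E'
from h import *
def rows(o,w,gx,off):
    # off: tcp height above scoop underside at regrip
    for th in range(-4,26,4):
        a=np.radians(th);out=[]
        for x,z in((-.040,.028),(-.051,.092)):
            dx,dz=x-gx,z-.078
            x2=dx*np.cos(a)-dz*np.sin(a);z2=dx*np.sin(a)+dz*np.cos(a)
            P=np.array([-x2,-.03 if x>-.045 else 0,off-.078-z2])
            M=R.from_rotvec(o["tool_rot"]).as_matrix()
            out.append(proj(w,o["tool_pos"]+M@P,o)[0].round(0))
        print(th,"rear wall top",out[0],"handle rear top",out[1])
E
python3 - <<'E'
from tl import *
o,w=pickle.load(open("last_wrist.pkl","rb"));rows(o,w,.0135,.1321)
g=w["frame"].max(2).astype(int);print(g[140:185:1,262].tolist());print(g[130:175,318].tolist())
E
```

```text
-4 rear wall top [250. 158.] handle rear top [315. 156.]
0 rear wall top [252. 165.] handle rear top [315. 150.]
4 rear wall top [254. 171.] handle rear top [315. 147.]
8 rear wall top [255. 178.] handle rear top [315. 144.]
12 rear wall top [257. 185.] handle rear top [315. 143.]
16 rear wall top [258. 193.] handle rear top [315. 143.]
20 rear wall top [259. 200.] handle rear top [315. 143.]
24 rear wall top [260. 208.] handle rear top [315. 145.]
[178, 175, 175, 177, 180, 171, 180, 175, 178, 174, 178, 175, 177, 179, 179, 175, 177, 177, 175, 177, 177, 169, 182, 179, 128, 41, 42, 46, 50, 86, 95, 70, 41, 37, 31, 71, 109, 121, 117, 117, 121, 125, 118, 118, 119]
[187, 188, 183, 177, 185, 184, 182, 183, 185, 184, 187, 182, 180, 183, 182, 187, 186, 184, 188, 186, 183, 190, 192, 133, 39, 0, 0, 10, 9, 11, 11, 23, 14, 20, 17, 19, 18, 31, 16, 21, 19, 20, 19, 12, 13]
```

Call:
{"fn": "arm_command", "kwargs": {"increments": [{"slide": [0, 0, 0], "spin": 0, "gripper": -1}, {"slide": [0, 0, 0], "spin": 0, "gripper": -1}, {"slide": [0.007, 0, 0], "spin": 0, "gripper": -1}, {"slide": [0.014, 0, 0], "spin": 0, "gripper": -1}, {"slide": [0.014, 0, 0], "spin": 0, "gripper": -1}, {"slide": [0.014, 0, 0.0025], "spin": 0, "gripper": -1}, {"slide": [0.014, 0, 0.005], "spin": 0, "gripper": -1}, {"slide": [0.014, 0, 0.005], "spin": 0, "gripper": -1}], "newtons": 100}}

```text
t: 11.0
tool_pos: [0.6554, -0.0166, 0.1404]
tool_rot: [-0.137, 3.138, -0.0]
contact_force: [0.6, 0.4, -3.9]
opening: 0.0124
grip_force: 97.9
```

```bash
python3 balls.py; python3 tilt.py; python3 - <<'E'
from tl import *
o,w=pickle.load(open("last_wrist.pkl","rb"));rows(o,w,.0135,.1321)
g=w["frame"].max(2).astype(int);print(g[150:185:1,262].tolist())
E
```

```text
11.0 [ 0.65535891 -0.0166388   0.14041329] [ 0.59504364  0.3841016  -3.91017611]
scene area 145.4375
[[402.9 238.1   2.6  33.2  15.5]
 [408.9 241.4   2.1  35.2  -1.8]
 [406.1 241.6   2.1  29.7   0.5]
 [386.3 243.    2.5  -8.2  19. ]]
11.1 [ 0.65525952 -0.01663564  0.14032867] 0.012327145214542075 97.98573732376099 [-0.  -0.6 -2.9]
handle rear tip row 154
c 262 [176, 170, 180, 175, 41, 91, 38, 120, 118, 125, 131, 118, 112, 122, 115, 122, 121, 117, 120, 125, 120, 117, 121, 125, 121, 113, 103, 140]
c 375 [181, 182, 182, 186, 42, 94, 38, 118, 125, 125, 120, 117, 122, 120, 118, 121, 123, 127, 124, 121, 120, 122, 128, 128, 87, 152, 185, 190]
-4 rear wall top [250. 158.] handle rear top [315. 156.]
0 rear wall top [252. 165.] handle rear top [315. 150.]
4 rear wall top [254. 171.] handle rear top [315. 147.]
8 rear wall top [255. 178.] handle rear top [315. 144.]
12 rear wall top [257. 185.] handle rear top [315. 143.]
16 rear wall top [258. 193.] handle rear top [315. 143.]
20 rear wall top [259. 200.] handle rear top [315. 143.]
24 rear wall top [260. 208.] handle rear top [315. 145.]
[176, 173, 169, 175, 170, 169, 171, 178, 180, 171, 177, 172, 175, 176, 120, 45, 41, 42, 46, 85, 91, 63, 37, 33, 38, 65, 99, 120, 120, 116, 120, 121, 118, 122, 116]
```

```bash
cat > wb.py <<'E'
from h import *
from station import status, imaging
import sys
gx=float(sys.argv[1])  # scoop x of TCP (m)
o=status.get_obs();w=imaging.get_image("wrist");pickle.dump((o,w),open("last_wrist.pkl","wb"))
g=w["frame"].astype(int);v=g.max(2)
m=((v>135)&(g[...,0]-g[...,2]>4)).astype(np.uint8);m[:172]=0;m[345:]=0;m[:,:245]=0;m[:,395:]=0
n,l,s,c=cv2.connectedComponentsWithStats(m)
M=R.from_rotvec(o["tool_rot"]).as_matrix()
print(o["t"],o["tool_pos"])
for k in range(1,n):
    if s[k,4]>15:
        P=onz(w,c[k],o["tool_pos"][2]-.1321+.011,o);q=((P-o["tool_pos"])@M)[0]
        print(s[k],c[k].round(0),"scoop x,y mm",((-q[0]+gx)*1000).round(0),(q[1]*1000).round(0))
E
python3 wb.py .0135
```

```text
11.15 [ 0.65525869 -0.01664021  0.14031567]
[350 244  29  28 418] [364. 257.] scoop x,y mm 13.0 28.0
[261 249  28  28 413] [275. 261.] scoop x,y mm 16.0 -23.0
```

Call:
{"fn": "arm_command", "kwargs": {"increments": [{"slide": [-0.004, 0, 0.0003], "spin": 0, "gripper": -1}, {"slide": [-0.009, 0, 0.0003], "spin": 0, "gripper": -1}, {"slide": [-0.014, 0, 0.0003], "spin": 0, "gripper": -1}, {"slide": [-0.019, 0, 0.0003], "spin": 0, "gripper": -1}, {"slide": [-0.022, 0, 0.0003], "spin": 0, "gripper": -1}, {"slide": [-0.022, 0, 0.0003], "spin": 0, "gripper": -1}]}}

```text
t: 11.7
tool_pos: [0.6768, -0.0148, 0.1404]
tool_rot: [0.137, -3.135, 0.0]
contact_force: [-6.1, -0.7, 4.1]
opening: 0.0126
grip_force: 99.1
```

```bash
python3 balls.py; python3 wb.py .0135
```

```text
11.7 [ 0.67683276 -0.01480704  0.14037795] [-6.07462899 -0.67679916  4.11765784]
scene area 163.4375
[[402.9 237.    2.6  15.2  19.3]
 [409.1 240.1   2.5  17.9   1.9]
 [392.  240.9   2.4 -14.   19.4]]
11.8 [ 0.67671413 -0.01477062  0.14033467]
[350 239  30  28 434] [364. 251.] scoop x,y mm 10.0 27.0
[253 240  29  29 426] [267. 253.] scoop x,y mm 11.0 -27.0
[253 283  24  25 217] [262. 291.] scoop x,y mm 35.0 -31.0
[354 283  26  25 230] [369. 291.] scoop x,y mm 35.0 31.0
```

Call:
{"fn": "arm_command", "kwargs": {"increments": [{"slide": [0.001, 0, -0.0003], "spin": 0, "gripper": -1}, {"slide": [0.001, 0, -0.0003], "spin": 0, "gripper": 0}, {"slide": [0.001, 0, -0.0003], "spin": 0, "gripper": 0}, {"slide": [0.001, 0, -0.0003], "spin": 0, "gripper": 0}, {"slide": [0.001, 0, -0.0003], "spin": 0, "gripper": 0}, {"slide": [0.02, 0, -0.0003], "spin": 0, "gripper": 0}, {"slide": [0.04, 0, -0.0003], "spin": 0, "gripper": 0}, {"slide": [0.0515, 0, -0.0003], "spin": 0, "gripper": 0}], "newtons": 60}}

```text
t: 12.52
tool_pos: [0.6245, -0.0191, 0.1399]
tool_rot: [0.137, -3.138, -0.0]
contact_force: [1.1, -0.1, -0.7]
opening: 0.0426
grip_force: 0.0
```

Call:
{"fn": "arm_command", "kwargs": {"increments": [{"slide": [0, 0, 0], "spin": 0, "gripper": 0}, {"slide": [0, 0, 0], "spin": 0, "gripper": -1}, {"slide": [0, 0, 0], "spin": 0, "gripper": -1}, {"slide": [0, 0, 0], "spin": 0, "gripper": -1}, {"slide": [0, 0, 0], "spin": 0, "gripper": -1}, {"slide": [0, 0, 0], "spin": 0, "gripper": -1}], "newtons": 20}}

```text
t: 13.02
tool_pos: [0.6267, -0.0192, 0.1408]
tool_rot: [-0.137, 3.137, -0.0]
contact_force: [1.5, 0.8, 0.6]
opening: 0.0135
grip_force: 22.7
```

```bash
python3 balls.py;  python3 - <<'E'
from tl import *
from station import status,imaging
o=status.get_obs();w=imaging.get_image("wrist");pickle.dump((o,w),open("last_wrist.pkl","wb"));print(o["grip_force"],o["opening"],o["contact_force"])
rows(o,w,-.038,.1321)
g=w["frame"].max(2).astype(int);print(g[225:275:1,250].tolist())
E
```

```text
13.0167 [ 0.62665263 -0.01919857  0.1407747 ] [1.46070161 0.78960002 0.61031915]
scene area 52.0625
[[392.  240.9   2.4  35.3  18.9]]
22.746520042419434 0.013809475572775022 [1.08860887 0.8324801  2.09114309]
-4 rear wall top [257. 259.] handle rear top [315. 310.]
0 rear wall top [257. 265.] handle rear top [315. 306.]
4 rear wall top [258. 271.] handle rear top [315. 302.]
8 rear wall top [258. 278.] handle rear top [315. 298.]
12 rear wall top [258. 284.] handle rear top [315. 295.]
16 rear wall top [258. 291.] handle rear top [315. 291.]
20 rear wall top [258. 297.] handle rear top [315. 288.]
24 rear wall top [258. 304.] handle rear top [315. 285.]
[162, 163, 157, 163, 159, 160, 160, 162, 168, 164, 168, 164, 163, 161, 166, 167, 159, 166, 166, 163, 165, 168, 169, 170, 170, 160, 133, 95, 70, 38, 30, 32, 23, 27, 39, 39, 42, 43, 42, 41, 68, 90, 65, 38, 33, 30, 31, 25, 24, 23]
```

Call:
{"fn": "arm_command", "kwargs": {"increments": [{"slide": [0, 0, 0.001], "spin": 0, "gripper": -1}, {"slide": [0, 0, 0.0015], "spin": 0, "gripper": -1}, {"slide": [0.0035, 0, 0.0016], "spin": 0, "gripper": -1}, {"slide": [0.007, 0, 0.0018], "spin": 0, "gripper": -1}, {"slide": [0.0105, 0, 0.0021], "spin": 0, "gripper": -1}, {"slide": [0.0135, 0, 0.0025], "spin": 0, "gripper": -1}], "newtons": 20}}

```text
t: 13.67
tool_pos: [0.6146, -0.0206, 0.1407]
tool_rot: [-0.136, 3.131, -0.001]
contact_force: [3.0, 0.5, 8.4]
opening: 0.0136
grip_force: 23.8
```

```bash
cat > t2.py <<'E'
from tl import *
from station import status,imaging
o=status.get_obs();w=imaging.get_image("wrist");pickle.dump((o,w),open("last_wrist.pkl","wb"));print(o["t"],o["grip_force"],o["contact_force"])
rows(o,w,-.038,.1321)
g=w["frame"].max(2).astype(int);print(g[225:320:1,250].tolist())
E
python3 balls.py; python3 t2.py
```

```text
13.6667 [ 0.61461901 -0.02061655  0.1407009 ] [2.97851912 0.46970657 8.39363438]
scene area 50.875
[[387.1 242.4   2.1  34.5  20.3]
 [388.9 242.4   2.1  37.6  18.2]]
13.7667 23.69671404361725 [1.73932813 0.87603464 7.83999931]
-4 rear wall top [257. 259.] handle rear top [315. 310.]
0 rear wall top [257. 265.] handle rear top [315. 306.]
4 rear wall top [258. 271.] handle rear top [315. 302.]
8 rear wall top [258. 278.] handle rear top [315. 298.]
12 rear wall top [258. 284.] handle rear top [315. 295.]
16 rear wall top [258. 291.] handle rear top [315. 291.]
20 rear wall top [258. 297.] handle rear top [315. 288.]
24 rear wall top [258. 304.] handle rear top [315. 285.]
[158, 163, 156, 167, 163, 160, 168, 164, 164, 164, 160, 162, 169, 165, 169, 165, 166, 162, 170, 170, 163, 166, 169, 166, 171, 161, 133, 106, 69, 40, 29, 29, 38, 37, 37, 46, 39, 38, 46, 35, 64, 91, 68, 40, 34, 28, 30, 29, 25, 26, 24, 29, 20, 33, 24, 21, 27, 27, 31, 35, 35, 44, 45, 48, 52, 51, 51, 66, 65, 69, 71, 81, 86, 89, 90, 97, 99, 101, 107, 106, 113, 110, 112, 109, 116, 116, 120, 118, 114, 115, 117, 113, 114, 114, 116]
```

Call:
{"fn": "arm_command", "kwargs": {"increments": [{"slide": [0, 0, -0.002], "spin": 0, "gripper": -1}, {"slide": [0, 0, -0.002], "spin": 0, "gripper": -1}, {"slide": [-0.004, 0, -0.002], "spin": 0, "gripper": -1}, {"slide": [-0.008, 0, -0.002], "spin": 0, "gripper": -1}, {"slide": [-0.012, 0, -0.002], "spin": 0, "gripper": -1}, {"slide": [-0.015, 0, -0.002], "spin": 0, "gripper": -1}, {"slide": [-0.016, 0, -0.002], "spin": 0, "gripper": -1}, {"slide": [-0.016, 0, -0.002], "spin": 0, "gripper": -1}], "newtons": 100}}

```text
t: 14.48
tool_pos: [0.6272, -0.0193, 0.141]
tool_rot: [0.137, -3.134, 0.001]
contact_force: [-9.9, -0.9, 14.4]
opening: 0.0124
grip_force: 100.4
```

```bash
python3 balls.py; python3 wb.py -.038
```

```text
14.4833 [ 0.62724703 -0.01926574  0.14097415] [-9.93344484 -0.85569202 14.35494525]
scene area 51.875
[[392.5 241.    2.5  35.9  17.9]]
14.5833 [ 0.62719308 -0.01928853  0.14096812]
```

Call:
{"fn": "arm_command", "kwargs": {"increments": [{"slide": [0.0015, 0, -0.001], "spin": 0, "gripper": -1}, {"slide": [0.0015, 0, -0.001], "spin": 0, "gripper": -0.2}, {"slide": [0.0015, 0, -0.001], "spin": 0, "gripper": -0.2}, {"slide": [0.0015, 0, -0.001], "spin": 0, "gripper": -0.2}, {"slide": [0.005, 0, -0.001], "spin": 0, "gripper": -0.2}, {"slide": [0.009, 0, -0.001], "spin": 0, "gripper": -0.2}, {"slide": [0.009, 0, -0.001], "spin": 0, "gripper": -0.2}, {"slide": [0.009, 0, -0.001], "spin": 0, "gripper": -1}], "newtons": 20}}

```text
t: 15.3
tool_pos: [0.6188, -0.0197, 0.1405]
tool_rot: [0.137, -3.138, -0.0]
contact_force: [0.3, 0.0, -0.2]
opening: 0.0236
grip_force: 0.0
```

Call:
{"fn": "arm_command", "kwargs": {"increments": [{"slide": [0, 0, 0], "spin": 0, "gripper": -1}, {"slide": [0, 0, 0], "spin": 0, "gripper": -1}, {"slide": [0, 0, 0], "spin": 0, "gripper": -1}, {"slide": [0, 0, 0.002], "spin": 0, "gripper": -1}, {"slide": [0, 0, 0.004], "spin": 0, "gripper": -1}, {"slide": [0, 0, 0.005], "spin": 0, "gripper": -1}, {"slide": [0, 0, 0.005], "spin": 0, "gripper": -1}], "newtons": 20}}

```text
t: 15.88
tool_pos: [0.6199, -0.0199, 0.1407]
tool_rot: [0.138, -3.138, 0.001]
contact_force: [-14.0, 0.8, 22.4]
opening: 0.0137
grip_force: 25.6
```

```bash
sed -i 's/rows(o,w,-.038/rows(o,w,-.0455/' t2.py; python3 balls.py; python3 t2.py
```

```text
15.8833 [ 0.61994006 -0.0198905   0.14068119] [-14.0227786    0.77122181  22.37858421]
scene area 42.75
[[392.  240.9   2.4  42.4  19.1]]
15.9833 25.59501975774765 [-13.35881936  -0.07324346  22.56947141]
-4 rear wall top [258. 272.] handle rear top [315. 328.]
0 rear wall top [258. 278.] handle rear top [315. 325.]
4 rear wall top [258. 285.] handle rear top [315. 322.]
8 rear wall top [258. 292.] handle rear top [315. 319.]
12 rear wall top [258. 298.] handle rear top [315. 316.]
16 rear wall top [258. 305.] handle rear top [315. 313.]
20 rear wall top [258. 312.] handle rear top [315. 310.]
24 rear wall top [258. 319.] handle rear top [315. 307.]
[154, 163, 164, 157, 159, 159, 161, 160, 166, 162, 168, 162, 162, 165, 167, 165, 156, 164, 162, 166, 162, 165, 165, 161, 163, 162, 165, 168, 165, 166, 164, 165, 164, 166, 164, 173, 168, 173, 162, 130, 101, 68, 38, 24, 27, 33, 34, 36, 39, 38, 41, 38, 48, 83, 85, 57, 43, 35, 27, 28, 29, 19, 34, 26, 28, 32, 37, 42, 37, 41, 46, 46, 56, 56, 58, 66, 66, 81, 85, 82, 98, 91, 99, 105, 102, 107, 112, 111, 106, 111, 114, 117, 112, 116, 113]
```

Call:
{"fn": "arm_command", "kwargs": {"increments": [{"slide": [0.004, 0, 0.0015], "spin": 0, "gripper": -1}, {"slide": [0.008, 0, 0.0025], "spin": 0, "gripper": -1}, {"slide": [0.012, 0, 0.0035], "spin": 0, "gripper": -1}, {"slide": [0.014, 0, 0.004], "spin": 0, "gripper": -1}], "newtons": 20}}

```text
t: 16.37
tool_pos: [0.6107, -0.0208, 0.1389]
tool_rot: [-0.136, 3.122, -0.001]
contact_force: [2.4, 2.9, 15.4]
opening: 0.0135
grip_force: 25.2
```

```bash
python3 balls.py; python3 t2.py
```

```text
16.3667 [ 0.61067396 -0.02083813  0.13893892] [ 2.43417499  2.85793807 15.37168233]
16.4667 25.40789008140564 [ 1.12935077  3.04513822 16.12720666]
-4 rear wall top [258. 272.] handle rear top [315. 328.]
0 rear wall top [258. 278.] handle rear top [315. 325.]
4 rear wall top [258. 285.] handle rear top [315. 322.]
8 rear wall top [258. 292.] handle rear top [315. 319.]
12 rear wall top [258. 298.] handle rear top [315. 316.]
16 rear wall top [258. 305.] handle rear top [315. 313.]
20 rear wall top [258. 312.] handle rear top [315. 310.]
24 rear wall top [258. 319.] handle rear top [315. 307.]
[161, 161, 167, 160, 158, 159, 160, 160, 157, 163, 159, 159, 160, 161, 160, 163, 160, 157, 162, 159, 166, 162, 161, 164, 163, 165, 162, 163, 162, 162, 169, 166, 164, 163, 161, 168, 166, 167, 164, 165, 168, 161, 168, 165, 165, 163, 174, 165, 174, 171, 157, 136, 99, 67, 38, 27, 25, 33, 31, 33, 38, 35, 51, 94, 74, 35, 28, 37, 27, 30, 28, 24, 37, 31, 37, 34, 36, 37, 44, 48, 48, 49, 49, 57, 61, 67, 64, 71, 76, 83, 83, 83, 85, 95, 100]
```

Call:
{"fn": "arm_command", "kwargs": {"increments": [{"slide": [0.004, 0, 0.001], "spin": 0, "gripper": -1}, {"slide": [0.008, 0, 0.0025], "spin": 0, "gripper": -1}, {"slide": [0.012, 0, 0.0045], "spin": 0, "gripper": -1}, {"slide": [0.015, 0, 0.006], "spin": 0, "gripper": -1}], "newtons": 20}}

```text
t: 16.85
tool_pos: [0.5952, -0.0224, 0.1328]
tool_rot: [-0.136, 3.125, -0.002]
contact_force: [-0.7, 2.5, 19.7]
opening: 0.0137
grip_force: 28.2
```

```bash
python3 balls.py; python3 t2.py
```

```text
16.85 [ 0.59524706 -0.0223515   0.13277559] [-0.73780793  2.48924464 19.65042898]
16.95 28.317376971244812 [-2.49246878  1.9722009  19.12682763]
-4 rear wall top [258. 272.] handle rear top [315. 328.]
0 rear wall top [258. 278.] handle rear top [315. 325.]
4 rear wall top [258. 285.] handle rear top [315. 322.]
8 rear wall top [258. 292.] handle rear top [315. 319.]
12 rear wall top [258. 298.] handle rear top [315. 316.]
16 rear wall top [258. 305.] handle rear top [315. 313.]
20 rear wall top [258. 312.] handle rear top [315. 310.]
24 rear wall top [258. 319.] handle rear top [315. 307.]
[157, 161, 162, 157, 162, 156, 164, 159, 162, 160, 160, 158, 159, 158, 162, 162, 155, 158, 156, 162, 154, 157, 155, 162, 157, 156, 157, 157, 160, 158, 156, 156, 159, 159, 159, 161, 157, 156, 163, 154, 158, 158, 161, 155, 155, 162, 159, 157, 163, 161, 161, 157, 160, 160, 161, 162, 157, 160, 162, 160, 165, 160, 159, 161, 163, 165, 160, 168, 163, 167, 162, 161, 167, 168, 165, 165, 168, 166, 142, 90, 45, 21, 24, 26, 32, 38, 64, 57, 30, 39, 40, 56, 42, 22, 30]
```

Call:
{"fn": "arm_command", "kwargs": {"increments": [{"slide": [0.003, 0, 0.0013], "spin": 0, "gripper": -1}, {"slide": [0.006, 0, 0.0027], "spin": 0, "gripper": -1}, {"slide": [0.006, 0, 0.0027], "spin": 0, "gripper": -1}, {"slide": [0.006, 0, 0.0027], "spin": 0, "gripper": -1}, {"slide": [0.006, 0, 0.0027], "spin": 0, "gripper": -1}], "newtons": 20}}

```text
t: 17.42
tool_pos: [0.5879, -0.023, 0.1284]
tool_rot: [-0.137, 3.129, -0.001]
contact_force: [-2.9, 1.5, 15.9]
opening: 0.0141
grip_force: 28.8
```

```bash
python3 t2.py|tail -1; python3 look.py w5
```

```text
[159, 159, 159, 161, 164, 162, 157, 161, 161, 159, 159, 161, 161, 157, 156, 161, 164, 156, 159, 157, 161, 158, 165, 159, 160, 156, 161, 155, 158, 159, 157, 152, 166, 161, 163, 161, 162, 159, 158, 157, 163, 159, 163, 160, 157, 155, 157, 161, 158, 160, 158, 156, 157, 161, 157, 153, 159, 158, 156, 155, 160, 154, 158, 160, 161, 154, 154, 159, 158, 159, 156, 161, 159, 160, 157, 160, 154, 160, 160, 160, 161, 163, 160, 161, 161, 157, 162, 158, 160, 163, 166, 147, 85, 41, 23]
17.4667 [ 0.58785646 -0.02297228  0.12840765] -175.00069779777712 [-3.91258783  2.0806081  16.04265711]
```

View pics/w5.png

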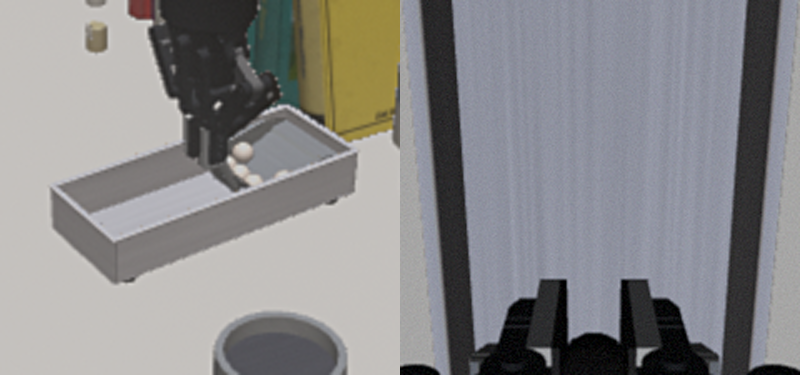

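The scene crop shows four balls clustered at the rear of the tipped bowl, at about (232,162), (242,152), (240,172) and (253,180). One more is further forward at about (282,176). Next I'll level the scoop off the floor by easing its lip against the far wall, and check the tilt as I go.

Call:
{"fn": "arm_command", "kwargs": {"increments": [{"slide": [0, 0, -0.002], "spin": 0, "gripper": -1}, {"slide": [0, 0, -0.005], "spin": 0, "gripper": -1}, {"slide": [-0.002, 0, -0.007], "spin": 0, "gripper": -1}, {"slide": [-0.006, 0, -0.008], "spin": 0, "gripper": -1}, {"slide": [-0.0106, 0, -0.01], "spin": 0, "gripper": -1}, {"slide": [-0.0148, 0, -0.0145], "spin": 0, "gripper": -1}, {"slide": [-0.0148, 0, -0.0156], "spin": 0, "gripper": -1}], "newtons": 40}}

```text
t: 18.2
tool_pos: [0.5977, -0.0213, 0.1371]
tool_rot: [0.137, -3.132, -0.001]
contact_force: [-4.6, 0.4, -5.5]
opening: 0.0138
grip_force: 38.9
```

```bash
sed -i 's/g\[225:320:1,250\]/g[270:340:2,250]/' t2.py; python3 t2.py; python3 balls.py
```

```text
18.2 38.92148673534393 [-4.62981448  0.40925632 -5.52481494]
-4 rear wall top [258. 272.] handle rear top [315. 328.]
0 rear wall top [258. 278.] handle rear top [315. 325.]
4 rear wall top [258. 285.] handle rear top [315. 322.]
8 rear wall top [258. 292.] handle rear top [315. 319.]
12 rear wall top [258. 298.] handle rear top [315. 316.]
16 rear wall top [258. 305.] handle rear top [315. 313.]
20 rear wall top [258. 312.] handle rear top [315. 310.]
24 rear wall top [258. 319.] handle rear top [315. 307.]
[153, 153, 162, 155, 157, 157, 157, 154, 157, 160, 159, 157, 161, 162, 157, 161, 160, 160, 166, 163, 160, 63, 24, 26, 57, 27, 74, 28, 10, 13, 9, 17, 12, 16, 16]
18.25 [ 0.59766894 -0.02131991  0.13712429] [-5.15637604 -0.27018845 -4.60744448]
```

Call:
{"fn": "arm_command", "kwargs": {"increments": [{"slide": [0, 0, 0], "spin": 0, "gripper": -1}, {"slide": [-0.003, 0, 0], "spin": 0, "gripper": -1}, {"slide": [-0.006, 0, 0], "spin": 0, "gripper": -1}, {"slide": [-0.008, 0, -0.001], "spin": 0, "gripper": -1}, {"slide": [-0.008, 0, -0.001], "spin": 0, "gripper": -1}], "newtons": 25}}

```text
t: 18.77
tool_pos: [0.6049, -0.0207, 0.1381]
tool_rot: [0.137, -3.131, -0.001]
contact_force: [-9.4, -0.8, -2.3]
opening: 0.0135
grip_force: 39.9
```

```bash
python3 t2.py|sed -n '1p;$p'
```

```text
18.7667 39.907187819480896 [-9.36447568 -0.79382688 -2.34209603]
[156, 157, 158, 158, 159, 161, 164, 154, 161, 167, 162, 160, 143, 56, 32, 23, 33, 70, 30, 35, 35, 22, 21, 22, 21, 19, 29, 28, 22, 11, 4, 2, 16, 14, 11]
```

Call:
{"fn": "arm_command", "kwargs": {"increments": [{"slide": [-0.002, 0, -0.004], "spin": 0, "gripper": -1}, {"slide": [-0.004, 0, -0.008], "spin": 0, "gripper": -1}, {"slide": [-0.006, 0, -0.012], "spin": 0, "gripper": -1}, {"slide": [-0.008, 0, -0.015], "spin": 0, "gripper": -1}, {"slide": [-0.0095, 0, -0.017], "spin": 0, "gripper": -1}, {"slide": [-0.0095, 0, -0.018], "spin": 0, "gripper": -1}], "newtons": 25}}

```text
t: 19.32
tool_pos: [0.617, -0.02, 0.158]
tool_rot: [-0.137, 3.138, -0.0]
contact_force: [-4.1, -0.8, -5.6]
opening: 0.0137
grip_force: 38.2
```

```bash
sed -i 's/g\[270:340:2/g[256:320:2/' t2.py; python3 t2.py|sed -n '1p;$p'; python3 balls.py
```

```text
19.3167 38.16320300102234 [-4.09863423 -0.78987793 -5.5509843 ]
[135, 136, 118, 108, 93, 89, 70, 38, 30, 33, 33, 42, 35, 37, 89, 32, 37, 28, 28, 25, 26, 29, 27, 27, 27, 26, 30, 41, 43, 44, 53, 61]
19.3667 [ 0.61692301 -0.01997755  0.15813175] [-3.39269034 -0.54144353 -4.49409461]
scene area 54.5
[[386.6 233.6   2.3  35.5  25.9]]
```

Call:
{"fn": "arm_command", "kwargs": {"increments": [{"slide": [-0.002, 0, 0], "spin": 0, "gripper": -1}, {"slide": [-0.004, 0, 0], "spin": 0, "gripper": -1}, {"slide": [-0.004, 0, 0], "spin": 0, "gripper": -1}, {"slide": [-0.004, 0, 0], "spin": 0, "gripper": -1}], "newtons": 30}}

```text
t: 19.8
tool_pos: [0.6201, -0.0197, 0.1574]
tool_rot: [0.137, -3.137, 0.0]
contact_force: [-5.5, 0.9, -3.8]
opening: 0.0136
grip_force: 38.3
```

```bash
python3 t2.py|sed -n '1p;$p'; python3 balls.py
```

```text
19.8 38.334086537361145 [-5.45015855  0.89890418 -3.83916649]
[138, 132, 136, 117, 48, 30, 31, 32, 39, 38, 43, 40, 95, 47, 34, 25, 27, 15, 27, 32, 29, 27, 27, 29, 32, 35, 45, 44, 53, 62, 80, 86]
19.85 [ 0.62016902 -0.01973429  0.1574641 ] [-4.24304611  0.57611974 -4.3494798 ]
scene area 41.875
[[386.6 234.6   2.3  30.7  23.5]]
```

Call:
{"fn": "arm_command", "kwargs": {"increments": [{"slide": [0.002, 0, 0], "spin": 0, "gripper": -1}, {"slide": [0.006, 0, 0], "spin": 0, "gripper": -1}, {"slide": [0.012, 0, 0], "spin": 0, "gripper": -1}, {"slide": [0.018, 0, 0], "spin": 0, "gripper": -1}, {"slide": [0.024, 0, 0], "spin": 0, "gripper": -1}, {"slide": [0.03, 0, 0], "spin": 0, "gripper": -1}, {"slide": [0.035, 0, 0], "spin": 0, "gripper": -1}, {"slide": [0.037, 0, 0], "spin": 0, "gripper": -1}], "newtons": 60}}

```text
t: 20.62
tool_pos: [0.5827, -0.0229, 0.1575]
tool_rot: [0.137, -3.138, -0.0]
contact_force: [0.5, -0.9, -3.9]
opening: 0.013
grip_force: 61.0
```

Call:
{"fn": "arm_command", "kwargs": {"increments": [{"slide": [0, 0, 0.003], "spin": 0, "gripper": -1}, {"slide": [0, 0, 0.007], "spin": 0, "gripper": -1}, {"slide": [0, 0, 0.011], "spin": 0, "gripper": -1}, {"slide": [0, 0, 0.014], "spin": 0, "gripper": -1}, {"slide": [0, 0, 0.0155], "spin": 0, "gripper": -1}, {"slide": [0, 0, 0.0165], "spin": 0, "gripper": -1}, {"slide": [0, 0, 0.0165], "spin": 0, "gripper": -1}]}}

```text
t: 21.2
tool_pos: [0.5836, -0.0228, 0.1406]
tool_rot: [0.137, -3.138, -0.0]
contact_force: [0.3, 0.2, -4.0]
opening: 0.0134
grip_force: 61.0
```

```bash
python3 t2.py|sed -n '1p;$p'; python3 balls.py; cat >> wb.py <<'E'
E
python3 wb.py -.0455
```

```text
21.2 61.04433059692383 [ 0.30851732  0.17752598 -4.00639121]
[165, 163, 168, 167, 127, 67, 38, 38, 42, 36, 35, 40, 74, 67, 34, 31, 35, 28, 31, 22, 30, 35, 27, 26, 29, 34, 45, 50, 53, 66, 69, 87]
21.25 [ 0.58365352 -0.0228404   0.14089859] [-0.09439471 -0.88269236 -4.84933053]
scene area 53.6875
[[372.6 245.8   1.9  32.7  24.9]]
21.35 [ 0.58382335 -0.02286918  0.14128972]
[254 286  10  16  63] [257. 293.] scoop x,y mm -23.0 -34.0
[368 286  11  15  76] [374. 293.] scoop x,y mm -23.0 34.0
[255 308   6  13  35] [257. 314.] scoop x,y mm -10.0 -34.0
[372 309   5  12  29] [374. 315.] scoop x,y mm -9.0 35.0
```

Call:
{"fn": "arm_command", "kwargs": {"increments": [{"slide": [0, 0, 0.001], "spin": 0, "gripper": -1}, {"slide": [0, 0, 0.002], "spin": 0, "gripper": -1}, {"slide": [0, 0, 0.0025], "spin": 0, "gripper": -1}, {"slide": [0, 0, 0.0025], "spin": 0, "gripper": -0.2}, {"slide": [0, 0, 0.0025], "spin": 0, "gripper": -0.2}, {"slide": [0, 0, 0.001], "spin": 0, "gripper": -0.2}, {"slide": [0, 0, 0.001], "spin": 0, "gripper": -0.2}], "newtons": 30}}

```text
t: 21.98
tool_pos: [0.5845, -0.023, 0.1414]
tool_rot: [-0.137, 3.136, -0.001]
contact_force: [-0.2, -0.0, 0.5]
opening: 0.0343
grip_force: 0.0
```

Call:
{"fn": "arm_command", "kwargs": {"increments": [{"slide": [-0.01, 0, 0], "spin": 0, "gripper": -0.2}, {"slide": [-0.022, 0, 0], "spin": 0, "gripper": -0.2}, {"slide": [-0.034, 0, 0], "spin": 0, "gripper": -0.2}, {"slide": [-0.04, 0, 0], "spin": 0, "gripper": -0.2}, {"slide": [-0.04, 0, 0], "spin": 0, "gripper": -0.2}, {"slide": [-0.04, 0, 0], "spin": 0, "gripper": -0.2}]}}

```text
t: 22.48
tool_pos: [0.6238, -0.0194, 0.1401]
tool_rot: [0.137, -3.138, 0.0]
contact_force: [0.2, 0.5, 0.6]
opening: 0.0344
grip_force: 0.0
```

```bash
python3 balls.py; python3 wb.py -.007; python3 tilt.py | tail -2
```

```text
22.4833 [ 0.62377063 -0.01936412  0.14009017] [0.22782052 0.48049742 0.60948515]
scene area 50.0
[[372.5 247.6   2.2 -11.2  20.4]]
22.5833 [ 0.62310438 -0.0193389   0.13985045]
[251 211  29  25 369] [266. 222.] scoop x,y mm -28.0 -27.0
[284 211  14  25 158] [289. 221.] scoop x,y mm -28.0 -14.0
[334 211  13  24 165] [341. 222.] scoop x,y mm -28.0 14.0
[351 211  30  25 381] [365. 222.] scoop x,y mm -27.0 28.0
[253 240  28  28 397] [267. 252.] scoop x,y mm -10.0 -27.0
[350 240  29  28 413] [364. 253.] scoop x,y mm -10.0 27.0
c 262 [161, 164, 165, 160, 168, 169, 164, 165, 166, 166, 167, 174, 37, 41, 87, 53, 189, 201, 202, 199, 188, 162, 88, 167, 186, 195, 201, 194]
c 375 [177, 172, 169, 167, 172, 170, 165, 169, 170, 176, 174, 173, 41, 46, 94, 51, 185, 187, 190, 182, 172, 112, 119, 97, 154, 175, 184, 185]
```

All six balls are now in the pocket: four along the rear wall and two in front of them. I'll grip firmly at the handle's middle, then measure the jar from both fixed views.

Call:
{"fn": "arm_command", "kwargs": {"increments": [{"slide": [0.002, 0, 0], "spin": 0, "gripper": -1}, {"slide": [0.002, 0, 0], "spin": 0, "gripper": -1}, {"slide": [0.002, 0, 0], "spin": 0, "gripper": -1}, {"slide": [0.002, 0, 0], "spin": 0, "gripper": -1}, {"slide": [0.002, 0, 0], "spin": 0, "gripper": -1}, {"slide": [0.002, 0, 0], "spin": 0, "gripper": -1}], "newtons": 115}}

```text
t: 23.18
tool_pos: [0.6215, -0.0196, 0.1403]
tool_rot: [-0.137, 3.138, -0.0]
contact_force: [-0.3, -1.2, 1.4]
opening: 0.0128
grip_force: 112.7
```

Call:
{"fn": "arm_command", "kwargs": {"increments": [{"slide": [0, 0, -0.001], "spin": 0, "gripper": -1}, {"slide": [0, 0, -0.004], "spin": 0, "gripper": -1}, {"slide": [0, 0, -0.01], "spin": 0, "gripper": -1}, {"slide": [0, 0, -0.018], "spin": 0, "gripper": -1}, {"slide": [0, 0, -0.027], "spin": 0, "gripper": -1}, {"slide": [0, 0, -0.036], "spin": 0, "gripper": -1}, {"slide": [0, 0, -0.043], "spin": 0, "gripper": -1}, {"slide": [0, 0, -0.047], "spin": 0, "gripper": -1}]}}

```text
t: 23.85
tool_pos: [0.6223, -0.0196, 0.1894]
tool_rot: [-0.137, 3.136, -0.001]
contact_force: [1.2, -0.3, -4.4]
opening: 0.0127
grip_force: 112.4
```

```bash
python3 wb.py -.009; python3 tilt.py; python3 - <<'E'
from h import *
d=pickle.load(open("d0.pkl","rb"))
for n,(x0,x1,y0,y1) in(("top",(398,448,235,282)),("scene",(360,435,300,370))):
    im=d[n];g=cv2.GaussianBlur(cv2.cvtColor(im["frame"],cv2.COLOR_RGB2GRAY),(3,3),0)
    roi=cv2.resize(g[y0:y1,x0:x1],None,fx=4,fy=4,interpolation=cv2.INTER_CUBIC)
    for th in(50,60,70,80,95,110,130):
        m=(roi<th).astype(np.uint8)
        c=cv2.findContours(m,cv2.RETR_EXTERNAL,2)[0]
        if not c: continue
        c=max(c,key=cv2.contourArea)
        if len(c)<20: continue
        e=cv2.fitEllipse(c);u=[(e[0][0]+.5)/4-.5+x0,(e[0][1]+.5)/4-.5+y0]
        b=cv2.boundingRect(c)
        print(n,th,np.round(u,1),np.round(np.array(e[1])/4,1),onz(im,u,.07)[0].round(4),onz(im,u,.04)[0].round(4))
E
```

```text
23.85 [ 0.62227616 -0.01964466  0.18936922]
[251 216  29  24 336] [266. 227.] scoop x,y mm -27.0 -27.0
[285 216  14  23 139] [290. 225.] scoop x,y mm -28.0 -14.0
[334 216  13  22 146] [341. 225.] scoop x,y mm -28.0 14.0
[352 216  29  23 319] [366. 226.] scoop x,y mm -27.0 28.0
[253 243  28  27 377] [267. 255.] scoop x,y mm -10.0 -27.0
[351 243  28  27 379] [364. 255.] scoop x,y mm -10.0 28.0
23.9 [ 0.6224696  -0.01966949  0.18976068] 0.012180769489429163 112.36717343330383 [ 0.2  0.2 -3.5]
handle rear tip row 197
c 262 [167, 165, 163, 165, 167, 168, 165, 160, 163, 168, 165, 165, 136, 45, 40, 82, 43, 184, 194, 190, 190, 185, 144, 113, 163, 181, 191, 195]
c 375 [160, 165, 166, 161, 164, 167, 165, 168, 165, 165, 171, 166, 148, 41, 43, 89, 44, 182, 182, 183, 179, 137, 108, 87, 139, 167, 175, 177]
top 50 [423.9 258.2] [25.5 26.8] [ 0.4964 -0.2666  0.07  ] [ 0.5023 -0.2727  0.04  ]
top 60 [423.9 258.2] [26.4 27.8] [ 0.4964 -0.2666  0.07  ] [ 0.5023 -0.2727  0.04  ]
top 70 [423.9 258.2] [27.2 28.8] [ 0.4963 -0.2665  0.07  ] [ 0.5022 -0.2726  0.04  ]
top 80 [421.1 260.6] [31.2 35.9] [ 0.4897 -0.2592  0.07  ] [ 0.4955 -0.2651  0.04  ]
top 95 [421.4 260.5] [32.7 36.8] [ 0.49   -0.2598  0.07  ] [ 0.4957 -0.2658  0.04  ]
top 110 [421.5 260.4] [33.7 37.9] [ 0.4904 -0.2603  0.07  ] [ 0.4962 -0.2663  0.04  ]
scene 70 [397.7 327.8] [34.8 52.8] [ 0.485  -0.2868  0.07  ] [ 0.5064 -0.2574  0.04  ]
scene 80 [397.1 330.5] [30.9 50.4] [ 0.4808 -0.2916  0.07  ] [ 0.502  -0.2624  0.04  ]
scene 95 [398.  319.8] [23.7 45.9] [ 0.4963 -0.2706  0.07  ] [ 0.5183 -0.2404  0.04  ]
scene 110 [396.8 344.8] [45.2 57.4] [ 0.4624 -0.3187  0.07  ] [ 0.4826 -0.291   0.04  ]
scene 130 [396.3 344.1] [48.  58.3] [ 0.4625 -0.3172  0.07  ] [ 0.4827 -0.2894  0.04  ]
```

Call:
{"fn": "arm_command", "kwargs": {"increments": [{"slide": [0.001, -0.0017, -0.003], "spin": 0, "gripper": -1}, {"slide": [0.0042, -0.0068, -0.01], "spin": 0, "gripper": -1}, {"slide": [0.0095, -0.0153, -0.018], "spin": 0, "gripper": -1}, {"slide": [0.0169, -0.0272, -0.026], "spin": 0, "gripper": -1}, {"slide": [0.0265, -0.0425, -0.034], "spin": 0, "gripper": -1}, {"slide": [0.036, -0.0577, -0.042], "spin": 0, "gripper": -1}, {"slide": [0.0455, -0.073, -0.048], "spin": 0, "gripper": -1}, {"slide": [0.055, -0.0883, -0.053], "spin": 0, "gripper": -1}]}}

```text
t: 24.62
tool_pos: [0.5736, -0.1143, 0.2418]
tool_rot: [-0.136, 3.137, -0.002]
contact_force: [0.4, -1.2, -4.3]
opening: 0.0122
grip_force: 112.4
```

Call:
{"fn": "arm_command", "kwargs": {"increments": [{"slide": [0.0095, -0.0153, -0.001], "spin": 0, "gripper": -1}, {"slide": [0.019, -0.0306, -0.001], "spin": 0, "gripper": -1}, {"slide": [0.0286, -0.0458, -0.001], "spin": 0, "gripper": -1}, {"slide": [0.0365, -0.0586, -0.001], "spin": 0, "gripper": -1}, {"slide": [0.0428, -0.0688, -0.001], "spin": 0, "gripper": -1}, {"slide": [0.0476, -0.0764, -0.001], "spin": 0, "gripper": -1}, {"slide": [0.0502, -0.0806, -0.001], "spin": 0, "gripper": -1}, {"slide": [0.0508, -0.0815, -0.001], "spin": 0, "gripper": -1}]}}

```text
t: 25.28
tool_pos: [0.5304, -0.1988, 0.2414]
tool_rot: [-0.135, 3.138, -0.0]
contact_force: [0.0, 0.1, -4.4]
opening: 0.0126
grip_force: 112.7
```

```bash
python3 wb.py -.009; python3 - <<'E'
from h import *
o,w=pickle.load(open("last_wrist.pkl","rb"));print(o["contact_force"],o["grip_force"])
print("expect jar px",proj(w,[[.4964,-.268,.07],[.4964+.036,-.268,.07],[.4964-.036,-.268,.07],[.4964,-.304,.07],[.4964,-.232,.07]],o).round(0))
E
```

```text
25.2833 [ 0.53043787 -0.19881546  0.24138402]
[251 216  30  23 331] [267. 227.] scoop x,y mm -27.0 -27.0
[284 216  15  28 189] [290. 228.] scoop x,y mm -26.0 -14.0
[334 216  12  21 140] [341. 225.] scoop x,y mm -28.0 14.0
[350 216  30  23 345] [364. 226.] scoop x,y mm -27.0 27.0
[257 241  29  28 433] [272. 254.] scoop x,y mm -11.0 -25.0
[339 240  29  28 440] [353. 253.] scoop x,y mm -12.0 21.0
[ 0.04185558  0.0776983  -4.36425965] 112.73728251457214
expect jar px [[216. 174.]
 [216. 226.]
 [217. 118.]
 [162. 170.]
 [270. 179.]]
```

```bash
python3 - <<'E'
from h import *
o,w=pickle.load(open("last_wrist.pkl","rb"))
g=cv2.GaussianBlur(cv2.cvtColor(w["frame"],cv2.COLOR_RGB2GRAY),(3,3),0).astype(int)
print("row172",g[172,120:300:3].tolist())
print("col205",g[90:260:3,205].tolist())
# interior: threshold then leftmost/top/bottom extents, circle fit on z=.07 plane
for th in(60,70,80):
    m=(g<th).astype(np.uint8);m[:,:130]=0;m[:90]=0;m[260:]=0;m[:,300:]=0
    m=cv2.morphologyEx(m,cv2.MORPH_OPEN,np.ones((5,5)))
    n,l,s,c=cv2.connectedComponentsWithStats(m)
    k=l[174,205]
    if k==0: print(th,"no");continue
    print(th,s[k])
    pts=cv2.findContours((l==k).astype(np.uint8),cv2.RETR_EXTERNAL,2)[0][0][:,0].astype(float)
    pts=pts[pts[:,0]<240]
    P=onz(w,pts,.07,o)[:,:2]
    A=np.c_[2*P,np.ones(len(P))];b=(P**2).sum(1)
    for _ in range(3):
        x=np.linalg.lstsq(A,b,rcond=None)[0];r=np.sqrt(x[2]+x[:2]@x[:2]);e=abs(np.linalg.norm(P-x[:2],axis=1)-r);kk=e<np.percentile(e,80);
    x=np.linalg.lstsq(A[kk],b[kk],rcond=None)[0];print(x[:2],np.sqrt(x[2]+x[:2]@x[:2]),e[kk].max())
E
```

```text
row172 [186, 185, 184, 184, 185, 185, 185, 185, 186, 186, 184, 186, 187, 122, 113, 96, 32, 30, 36, 46, 44, 44, 45, 46, 45, 46, 45, 44, 45, 46, 45, 45, 44, 45, 43, 44, 44, 44, 45, 44, 43, 43, 47, 43, 46, 44, 44, 42, 45, 43, 44, 54, 115, 114, 69, 25, 39, 183, 186, 188]
col205 [185, 184, 185, 184, 185, 184, 186, 173, 108, 114, 111, 39, 44, 43, 42, 43, 46, 42, 44, 44, 43, 44, 44, 45, 43, 44, 44, 44, 44, 42, 44, 44, 44, 45, 44, 44, 43, 43, 45, 44, 46, 44, 45, 42, 44, 63, 116, 112, 181, 188, 185, 187, 186, 187, 187, 185, 187]
60 [ 167  122  120  106 8885]
[ 0.49770515 -0.26584871] 0.03510200257617291 0.0006233374530604588
70 [ 166  121  121  108 9033]
[ 0.4977778  -0.26576263] 0.03541425656064144 0.0006643462158753971
80 [ 166  121  122  108 9180]
[ 0.49779712 -0.26576862] 0.03562823872346096 0.0003514047441550358
```

Call:
{"fn": "arm_command", "kwargs": {"increments": [{"slide": [0.001, -0.0016, 0], "spin": 0, "gripper": -1}, {"slide": [0.0042, -0.0068, 0], "spin": 0, "gripper": -1}, {"slide": [0.0093, -0.0152, 0], "spin": 0, "gripper": -1}, {"slide": [0.0155, -0.0253, 0], "spin": 0, "gripper": -1}, {"slide": [0.0222, -0.0362, 0], "spin": 0, "gripper": -1}, {"slide": [0.0285, -0.0465, 0], "spin": 0, "gripper": -1}, {"slide": [0.034, -0.0554, 0], "spin": 0, "gripper": -1}, {"slide": [0.038, -0.062, 0], "spin": 0, "gripper": -1}]}}

```text
t: 26.0
tool_pos: [0.4976, -0.2646, 0.2411]
tool_rot: [0.135, -3.139, 0.0]
contact_force: [0.2, 0.1, -4.2]
opening: 0.0121
grip_force: 112.6
```

Call:
{"fn": "arm_command", "kwargs": {"increments": [{"slide": [0.0015, -0.0023, 0], "spin": 0, "gripper": -1}, {"slide": [0.0017, -0.0027, 0], "spin": 0, "gripper": -1}, {"slide": [0.0017, -0.0027, 0], "spin": 0, "gripper": -1}, {"slide": [0.0017, -0.0027, 0], "spin": 0, "gripper": -1}, {"slide": [0.0017, -0.0027, 0], "spin": 0, "gripper": -1}, {"slide": [0.0017, -0.0027, 0], "spin": 0, "gripper": -1}, {"slide": [0.0017, -0.0027, 0], "spin": 0, "gripper": -1}, {"slide": [0.0017, -0.0027, 0], "spin": 0, "gripper": -1}]}}

```text
t: 26.67
tool_pos: [0.4971, -0.2656, 0.2411]
tool_rot: [0.138, -3.139, -0.0]
contact_force: [0.3, 0.0, -4.4]
opening: 0.0125
grip_force: 112.7
```

```bash
python3 wb.py -.009; python3 - <<'E'
from tl import *
o,w=pickle.load(open("last_wrist.pkl","rb"));print(o["contact_force"],o["dq"].round(3))
rows(o,w,-.009,.1325)
g=w["frame"].max(2).astype(int);print(g[190:225,262].tolist())
M=R.from_rotvec(o["tool_rot"]).as_matrix()
print(((onz(w,[[241,208],[392,208]],o["tool_pos"][2]-.1035,o)-o["tool_pos"])@M).round(4))
for r in(225,):print(g[r,230:262].tolist(),g[r,375:405].tolist())
E
python3 look.py w6
```

```text
26.6667 [ 0.49705471 -0.26555178  0.24108625]
[252 216  28  23 303] [266. 227.] scoop x,y mm -27.0 -27.0
[334 216  10  20 115] [339. 224.] scoop x,y mm -28.0 13.0
[349 216  29  22 306] [363. 226.] scoop x,y mm -27.0 26.0
[284 220  13  28 168] [289. 232.] scoop x,y mm -24.0 -14.0
[341 241  29  27 386] [355. 254.] scoop x,y mm -11.0 22.0
[257 242  28  27 369] [272. 254.] scoop x,y mm -11.0 -25.0
[ 0.29772749  0.01627854 -4.37204067] [-0.002  0.002 -0.001  0.002 -0.005  0.003]
-4 rear wall top [254. 205.] handle rear top [315. 229.]
0 rear wall top [255. 210.] handle rear top [315. 223.]
4 rear wall top [256. 216.] handle rear top [315. 218.]
8 rear wall top [257. 222.] handle rear top [315. 214.]
12 rear wall top [257. 229.] handle rear top [315. 210.]
16 rear wall top [258. 235.] handle rear top [315. 207.]
20 rear wall top [259. 242.] handle rear top [315. 205.]
24 rear wall top [259. 249.] handle rear top [315. 204.]
[172, 173, 170, 173, 169, 175, 174, 175, 152, 95, 55, 39, 44, 44, 37, 40, 47, 38, 41, 74, 85, 60, 38, 32, 32, 112, 168, 183, 190, 183, 190, 188, 193, 196, 189]
[[ 0.0324 -0.0365  0.1035]
 [ 0.0324  0.0378  0.1035]]
[170, 174, 172, 171, 174, 167, 170, 172, 178, 151, 119, 112, 118, 116, 112, 68, 36, 30, 28, 25, 61, 126, 168, 173, 181, 179, 188, 183, 187, 192, 192, 192] [169, 164, 136, 104, 43, 36, 28, 34, 34, 34, 35, 60, 97, 109, 110, 116, 108, 116, 151, 175, 173, 171, 175, 172, 175, 171, 176, 173, 171, 173]
26.7167 [ 0.49704091 -0.26561935  0.24109892] -174.98656589413932 [-0.08594012 -0.60429876 -4.22558576]
```

View pics/w6.png

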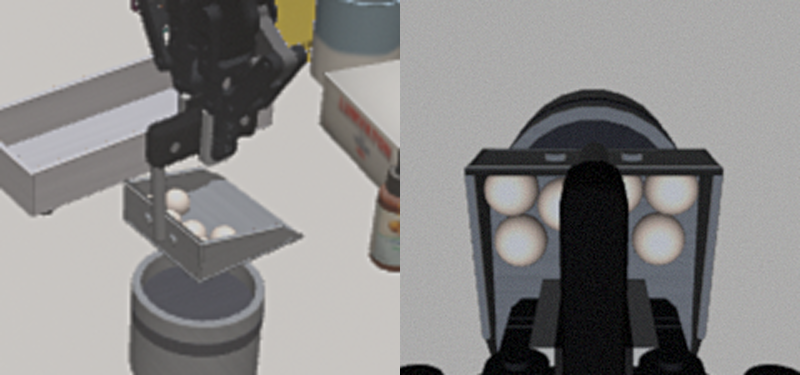

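The picture shows six balls in the level bowl, which is held centred over the jar's mouth about 39 mm above the rim. I'm handing the job in.

```bash
python3 -c "
from station import order
print(order.finish_job())"
```

```text
the job is handed in; nothing more can be done
None
```

I handed the job in at about 27 s: the scoop holds all six balls, level to about 1° by camera, centred over the jar's mouth about 39 mm above the rim, still in a firm grip. Getting the last balls off the ramp took setting the scoop down in the pan and regripping the handle three times.

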